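Pack the banded stone canister under the crate's swing-up tray

ROBOT

A 7-joint arm with a two-finger parallel gripper is mounted at the origin on the work surface. World frame = base frame: x ahead of the robot, y to its left, z up, the work surface at z = 0. Lengths are in m, angles in rad, forces in N, time in s.
With the tool pointing down it reaches from about 0.4 to 0.85 m from the base axis. Payload 10.4 kg.
Tool frame: the origin (TCP) lies on the front face of the gripper's body, between the roots of the fingers; the fingertips stand 73 mm ahead of it and the grasp point (between the pads) lies 54 mm ahead of it; x points along the fingers, y is the direction in which the jaws open and shut, and the axes are right-handed (so a half turn about x gives the same grasp; the last joint's range is limited). The gripper opens to 85 mm and grips with 20 to 120 N. Pads are 22 mm wide; open, the fingers measure 114 mm over their backs; the gripper's body (76 mm by 85 mm) begins 54 mm behind the grasp point. The pads swing forward as they close: fully open they stand 13 mm farther back than shut.
Start: joints at [1.225, 0.332, -0.065, 1.46, 0.022, 1.35, -0.088], TCP at [0.198, -0.593, 0.304] pointing down, gripper open.
Joint ranges: [-2.6, 2.6], [-0.5, 2.12], [-1.47, 1.34], [0.16, 2.42], [-1.27, 4.41], [0.06, 2.06], [-2.6, 2.6]. Speed limits (rad/s): [2.22, 2.22, 2.79, 2.79, 3.14, 3.14, 3.14].

INTERFACE

Orientations are given as a unit quaternion [x, y, z, w].
In Python, from workcell import manip gives the robot as it stands. The module is installed in compiled form; this text tells all that it offers.
- The arm moves only by the tool arm_command, never from a script. Its argument "moves" is a list that holds one entry, the list of rows, each a list of 5 numbers: the closure, from 0 (fully open) to 1 (shut), then the shift along the tool's x, y, z in units of 25 mm (1.0 is 25 mm), then the turn about the tool's x in degrees. A call has 1 to 12 rows; each row shifts and turns the commanded pose from where the row before left it, along the tool's axes as they then stand; what a row does not reach is not made up. A row lasts 1/12 s, in which the tool goes at most 41.7 mm and 7.16 degrees, less where a joint would pass 70% of its speed; a pose out of reach is approached as far as the arm can. A call is refused whole if a number of a shift passes 1 or a number of a turn 7.16, either way. A call with a gripper value outside its range is refused whole. The fingers move at their own pace and stop on an object; "force" is the grip in N (left out, the last holds). Time passes only in rows, so rows that do not move let the fingers close. It gives the time, the measured TCP pose, the force and the opening at its end, in the units of the state.
- manip.get_obs(): the state, without advancing time (a new reading comes with each control period).
- manip.camera(name): name is "scene" or "top"; returns the picture (400x640x3 uint8, red, green, blue); there is no depth.
- manip.camera_info(name): a dict with "vfov" (degrees; the focal length in pixels is half the picture's height over the tangent of half this angle, whatever the lens; pixels are square), "cx", "cy" (the principal point, pixels), "pose" (4x4, takes a point from camera to world coordinates). Camera axes: x right, y down, z forward; pixel columns grow to the right and rows downward; lengths in m; the calibration is good to about 2 mm. A picture is of the moment at which its call begins. camera_info takes no time and is no camera call.
- manip.hand_in(): hands the job in, once; it reports no verdict.
Trained networks look in the newest picture that a camera, given by its name, has taken for a name from the list of things; names that differ only in an ending like _2 or _b are one class to them, and where a whole thing is asked for, a point or a joint stands for the part that bears it (a point fixed in the world has none). Each returns a list of dicts, best first, with "confidence" (0 to 1); they miss things now and then, are a little off and sometimes report something else, mostly with a low value. They report only what shows in the picture. A call takes as long as a camera call. They do not tell look-alikes from the thing itself.
- manip.regions_of(query, camera): "mask" (400x640 bool, what is visible of it) and "rect" ([left, top, right, bottom] in pixels, round what is visible of it).
- manip.pinpoint(query, camera): "pixel" ([row, column] in pixels: a listed point, or the origin of a listed thing).
The state is a dict: "clock": time; "joint_pos": joint angles; "joint_velocities": joint speeds; "tau": joint torques, N m; "position": TCP position; "ee_rot": TCP orientation; "ft_force": force on the tool from outside, world axes, zero at the start; "torque": the same for the moment, N m; "grip_width": opening from 0.0 (shut) to 1.0 (fully open).
Only numpy, scipy, OpenCV 4.12 (cv2) and the standard library are available. Lean on these libraries where they do the work, as an engineer would, in place of code of your own. Each camera call takes 0.05 s, during which the arm holds its last target.

TASK

Lift the packing crate's swing-up tray by its handle until it rests back fully open, stand the stone canister with the cream bands gently and upright in the middle of the cork disc in the compartment underneath and let go of it, then bring the tray back down, fully home. Lead the tray by hand both ways so that it never slams, keep the stone lid and the roll of tape in it, and leave the other canisters standing where they are.

Things in the scene. Friction and masses are not known exactly. Their poses are not given: they have to be found in the camera images.
- crate: Fixed wooden packing crate, 220 (x) by 250 (y) mm, walls 55 mm high, floor 8 mm. Origin: centre of its underside; +x to its rear (away from the robot at yaw 0). Two rear pockets, 79 by 112 mm, centred 40 mm behind the origin, 55 mm to either side: one holds a pale canister, the other the cork disc; 22 mm divider between, 18 mm rail in front. The front half holds flat card up to 17 mm high.
- swing (a joint): Tray angle: 0 closed (home), 1.745 fully open (stop). The tray stays level and moves on an arc: rearward (crate +x) by 100*(sin(q-1.396)+0.985) mm, up by 100*(cos(q-1.396)-0.174) mm; open it is 133 mm further back, 77 mm higher. Past the top (q = 1.396) it stays open by its weight; with little friction it falls shut or open if let go on the way. About 0.56 kg with contents.
- tray_handle (a point): Centre of the tray's dark handle bar, along the crate's y: 14 mm thick (x), 18 mm high, 110 mm long, its underside 52 mm above the tray floor; posts at its ends, 50 mm either side of this point. Closed, this point is 18 mm in front of the crate's origin and 168 mm above the table. Axes as the crate's.
- tray_floor (a point): Centre of the tray floor's upper side. Plywood tray 170 (x) by 230 (y) mm, 30 mm high, walls and floor 5 mm. Closed, its underside is 102 mm above the table; open, 179 mm, with its front edge 10 mm in front of the pocket centres: it hangs over most of the pockets, so the canister must come in slantwise from the front. Axes as the crate's.
- banded_mid (a point): Centre (40 mm up) of the loose canister to pack: grey stone, 50 mm diameter, 80 mm tall, straight body up to 70 mm, then a knob 16 mm wide; two cream bands (low on the body and at the lid). About 0.28 kg. Its z is up while it stands.
- banded: The same canister; origin at the centre of its underside.
- disc_mid (a point): Centre of the top of the loose cork disc, 70 mm diameter, 4 mm thick, lying on the crate's floor in the pocket that is free (12 mm above the table).
- packed_mid (a point): Centre (40 mm up) of the pale canister already packed in the other pocket, 50 mm diameter, 80 mm tall. Leave it.
- plain_a_mid (a point): Centre (40 mm up) of a plain grey canister without bands, same size, standing on the table. Leave it.
- plain_b_mid (a point): Centre (40 mm up) of a plain dark canister without bands, same size, standing on the table. Leave it.
- stone_lid_mid (a point): Middle (12 mm up) of a loose stone lid, 52 mm diameter, 24 mm tall with its knob, lying in the tray. It stays there.
- tape_mid (a point): Centre (9 mm up) of a loose roll of paper tape, 48 mm diameter, 18 mm tall, lying in the tray. It stays there.
- swing_pivot (a point): Middle between the front pivots of the tray's arms, fixed on the crate, 55 mm behind its origin and 100 mm up. Steel brackets on the crate's sides, from 45 to 109 mm behind its origin, reach 110 mm up; flat steel arms, two at each side, 132 mm from the middle, carry the tray.
Mind the look-alikes: they are no part of the job. What is shaped like the part that bears tape_mid but pink or red is not meant.

How it is judged:
On the way, in this order (a step that is already met when the one before it is completed fails the run):
1. the tray has been swung fully open (value of joint swing above 1.6 rad), for 0.2 s.
2. with the tray open, the banded canister stands on the cork disc, let go (value of joint swing above 1.5 rad and horizontal distance between banded_mid and disc_mid below 0.016 m and z of banded_mid in the frame of crate below 0.056 m and angle between banded_mid's own z axis and vertical below 0.1 rad and contact force between the fingers and banded below 0.2 N), for 0.2 s.
At the end, for the whole second after the job is handed in: The tray is down and still (joint under 0.05 rad); the banded canister is at rest, upright within 0.1 rad, on the cork disc within 16 mm of its centre; the disc still lies flat in its rear pocket; the pale canister has stayed within 25 mm of its place; the stone lid and the tape lie in the tray (value of joint swing below 0.05 rad and velocity of joint swing between -0.05 and 0.05 rad/s and horizontal distance between banded_mid and disc_mid below 0.016 m and z of banded_mid in the frame of crate between 0.048 and 0.056 m and angle between banded_mid's own z axis and vertical below 0.1 rad and linear speed of banded below 0.02 m/s and x of disc_mid in the frame of crate above 0.025 m and z of disc_mid in the frame of crate below 0.018 m and distance of packed_mid from where it was at the start of the episode below 0.025 m and z of stone_lid_mid in the frame of tray_floor between 0 and 0.035 m and z of tape_mid in the frame of tray_floor between 0 and 0.03 m); the robot touches nothing.
It fails at once if the tray swings loose or slams (faster than 4 rad/s, as when it falls more than about 9 degrees) (velocity of joint swing above 4 rad/s or velocity of joint swing below -4 rad/s).
It fails at once if the canister is dropped into the compartment (faster than 0.6 m/s within 90 mm of the disc) (distance between banded_mid and disc_mid below 0.09 m and linear speed of banded above 0.6 m/s).
It fails at once if another canister is disturbed (moved by more than 25 mm, or knocked over) (distance of any of plain_a_mid, plain_b_mid, packed_mid from where it was at the start of the episode above 0.025 m or angle between any of plain_a_mid, plain_b_mid, packed_mid's own z axis and vertical above 0.5 rad).
It fails at once if the stone lid or the tape leaves the tray (z of any of stone_lid_mid, tape_mid in the frame of tray_floor below -0.02 m).
It also fails if it takes over 72 s, if anything falls off the work surface, if the arm or the gripper's body presses on something with over 40 N, if the wrist force passes 120 N, or if a joint passes its speed limit or range.

## Working session

There is one attempt and no reset: what is moved stays moved. The work goes in short steps, Python scripts to look and compute and a tool call to move; the robot and the scene stay as the last step left them, time stands still between calls to the robot, and variables do not carry over. Pictures are saved under pics/ and viewed, and the job is handed in when it is done.

Besides the shell and the picture viewer there is one more tool, called after "Call:" as name([rows], argument=value, ...), one row to a line, values as JSON. arm_command: Moves the arm, as the interface text tells. Its arguments: {"type":"object","properties":{"moves":{"type":"array","items":{"type":"array","items":{"type":"array","items":{"type":"number"}}}},"force":{"type":"number"}},"required":["moves"]}

```bash
mkdir -p pics; python3 - <<'E'
from workcell import manip
import cv2
for c in ("scene","top"):
    im=manip.camera(c); cv2.imwrite(f"pics/{c}0.png",im[:,:,::-1])
    i=manip.camera_info(c); print(c,i)
print(manip.get_obs())
E
```

```text
scene {'vfov': 42.21345788181276, 'cx': 330.52678512396176, 'cy': 197.12386732382558, 'pose': array([[-0.65100274,  0.41953442, -0.6326028 ,  1.4946107 ],
       [ 0.75887489,  0.34055531, -0.55509547,  0.86200111],
       [-0.01744541, -0.84143505, -0.54007658,  0.96692236],
       [ 0.        ,  0.        ,  0.        ,  1.        ]])}
top {'vfov': 56.781877509526964, 'cx': 319.2062597450275, 'cy': 198.16220392153582, 'pose': array([[-0.11396471, -0.96666592,  0.2292794 ,  0.28405864],
       [-0.99346959,  0.11216369, -0.02091621, -0.00268625],
       [-0.00549783, -0.23016582, -0.97313589,  1.11600167],
       [ 0.        ,  0.        ,  0.        ,  1.        ]])}
{'clock': 0.1, 'joint_pos': array([ 1.22542478,  0.33280718, -0.06470261,  1.46083547,  0.02160938,
        1.34987777, -0.08846943]), 'joint_velocities': array([-0.00098383, -0.00226133,  0.00020372, -0.00240719,  0.00186254,
       -0.0005171 , -0.00046973]), 'tau': array([ 2.15051936e-03, -6.26742911e+01,  4.94899414e-02, -3.92430425e+01,
        1.62629859e-02,  6.94357470e-03,  3.76741991e-05]), 'position': array([ 0.19817591, -0.59250707,  0.30320681]), 'ee_rot': array([-0.6978235 , -0.11406685,  0.69800676, -0.11321519]), 'ft_force': array([-0.3473916 , -0.01771586, -0.42242035]), 'torque': array([ 0.0115139 , -0.04883251, -0.01361249]), 'grip_width': 1.0058780752857992}
```

View pics/scene0.png

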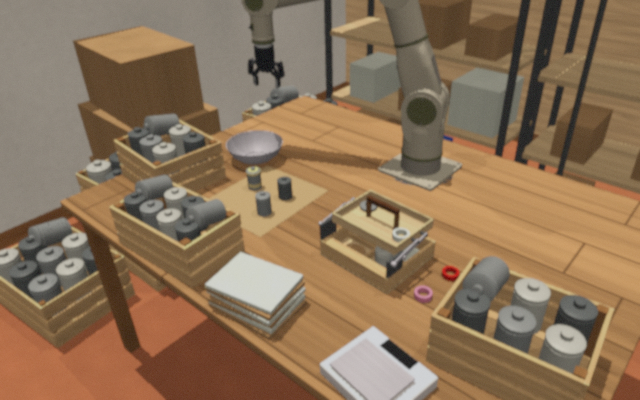

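View pics/top0.png

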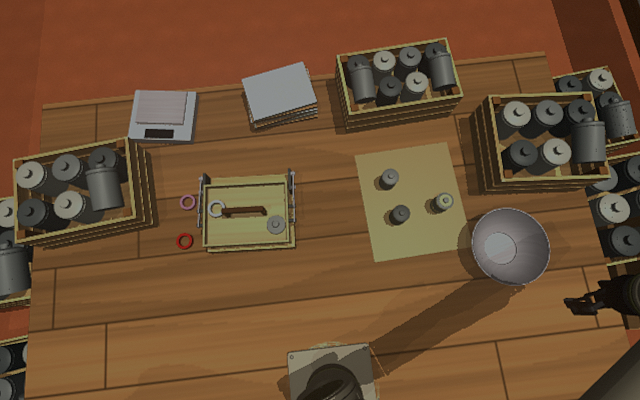

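The top picture shows the crate at about (248,212). On the mat are three canisters, at (390,180), (400,214) and (443,202). The last looks cream-banded. The pink and red rings at (187,202) and (184,241) are decoys. Next I'll run the networks and take close crops.

```bash
cat > h.py <<'E'
import numpy as np, cv2
from workcell import manip
from scipy.spatial.transform import Rotation as R
def K(c):
    i=manip.camera_info(c); f=200/np.tan(np.radians(i['vfov'])/2); return f,i['cx'],i['cy'],np.array(i['pose'])
def ray(c,px):
    f,cx,cy,T=K(c); r,cc=px
    d=T[:3,:3]@np.array([(cc-cx)/f,(r-cy)/f,1]); return T[:3,3],d/np.linalg.norm(d)
def atz(c,px,z):
    o,d=ray(c,px); return o+d*(z-o[2])/d[2]
def tri(p1,p2):
    o1,d1=ray('scene',p1);o2,d2=ray('top',p2)
    A=np.c_[d1,-d2]; s=np.linalg.lstsq(A,o2-o1,rcond=None)[0]
    a=o1+s[0]*d1;b=o2+s[1]*d2; return (a+b)/2,np.linalg.norm(a-b)
def proj(c,p):
    f,cx,cy,T=K(c); q=np.linalg.inv(T)@np.r_[p,1]; return np.array([cy+f*q[1]/q[2],cx+f*q[0]/q[2]])
def obs():
    o=manip.get_obs(); return o
E
python3 - <<'E'
from h import *
for c in ('scene','top'):
    im=manip.camera(c)
    for q in ['crate','tray_handle','tray_floor','banded_mid','disc_mid','packed_mid','plain_a_mid','plain_b_mid','stone_lid_mid','tape_mid','swing_pivot']:
        print(c,q,[(np.round(d['pixel'],1).tolist(),round(d['confidence'],2)) for d in manip.pinpoint(q,c)[:4]])
    b={'scene':(150,150,330,230),'top':(350,140,480,270)}[c]
    cr=im[b[1]:b[3],b[0]:b[2]]; cv2.imwrite(f'pics/crop_{c}.png',cv2.resize(cr[:,:,::-1],None,fx=4,fy=4,interpolation=cv2.INTER_CUBIC))
    b={'scene':(310,180,450,290),'top':(170,150,320,260)}[c]
    cr=im[b[1]:b[3],b[0]:b[2]]; cv2.imwrite(f'pics/crate_{c}.png',cv2.resize(cr[:,:,::-1],None,fx=5,fy=5,interpolation=cv2.INTER_CUBIC))
E
```

```text
scene crate [([254.7, 375.1], 0.91)]
scene tray_handle [([204.4, 382.3], 0.68)]
scene tray_floor [([223.5, 384.9], 0.56)]
scene banded_mid [([178.4, 252.2], 0.65)]
scene disc_mid [([247.4, 354.8], 0.62)]
scene packed_mid [([256.3, 384.4], 0.77)]
scene plain_a_mid [([202.2, 263.9], 0.89), ([249.9, 353.0], 0.31)]
scene plain_b_mid [([247.5, 355.0], 0.65), ([186.8, 284.6], 0.6)]
scene stone_lid_mid [([201.6, 367.2], 0.49), ([235.4, 402.1], 0.19)]
scene tape_mid [([294.9, 423.0], 0.54), ([272.9, 449.7], 0.53), ([237.7, 396.6], 0.47)]
scene swing_pivot [([237.7, 363.3], 0.88)]
top crate [([217.5, 252.0], 0.87), ([201.6, 442.4], 0.67)]
top tray_handle [([209.4, 242.1], 0.77)]
top tray_floor [([214.0, 247.5], 0.85), ([208.9, 240.6], 0.49)]
top banded_mid [([200.6, 438.8], 0.79)]
top disc_mid [([206.7, 436.5], 0.69)]
top packed_mid []
top plain_a_mid [([181.2, 387.4], 0.75)]
top plain_b_mid [([215.7, 397.7], 0.8)]
top stone_lid_mid [([225.0, 273.2], 0.56)]
top tape_mid [([206.7, 217.6], 0.6), ([199.3, 182.9], 0.59), ([241.7, 182.2], 0.46)]
top swing_pivot [([191.9, 249.3], 0.78)]
```

```bash
python3 - <<'E'
from h import *
for n,a,b in [('crate',(254.7,375.1),(217.5,252)),('handle',(204.4,382.3),(209.4,242.1)),('tray_floor',(223.5,384.9),(214,247.5)),('banded',(178.4,252.2),(200.6,438.8)),('plain_a',(202.2,263.9),(181.2,387.4)),('plain_b',(186.8,284.6),(215.7,397.7)),('pivot',(237.7,363.3),(191.9,249.3)),('lid',(201.6,367.2),(225,273.2)),('tape',(237,399),(206.7,217.6))]:
    p,e=tri(a,b); print(n,p.round(4),e.round(4))
print('disc',atz('scene',(247.4,354.8),.012),'packed',atz('scene',(256.3,384.4),.048))
o=obs();print(R.from_quat(o['ee_rot']).as_matrix().round(3))
E
```

```text
crate [0.5139 0.1795 0.0006] 0.013
handle [0.5001 0.1801 0.1711] 0.0004
tray_floor [0.4971 0.1831 0.1058] 0.0106
banded [ 0.4907 -0.3808  0.0407] 0.0053
plain_a [ 0.5681 -0.2386  0.0389] 0.0052
plain_b [ 0.4593 -0.2515  0.0413] 0.0047
pivot [0.5683 0.1702 0.0906] 0.0042
lid [0.46   0.104  0.1284] 0.0096
tape [0.5288 0.2588 0.1125] 0.0002
disc [0.53991776 0.11575602 0.012     ] packed [0.55496948 0.23214833 0.048     ]
[[ 0.     0.317 -0.948]
 [-0.    -0.948 -0.317]
 [-1.     0.    -0.   ]]
```

View pics/crop_scene.png

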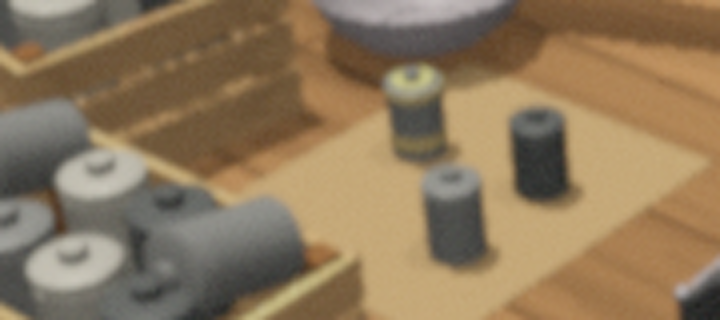

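View pics/crop_top.png

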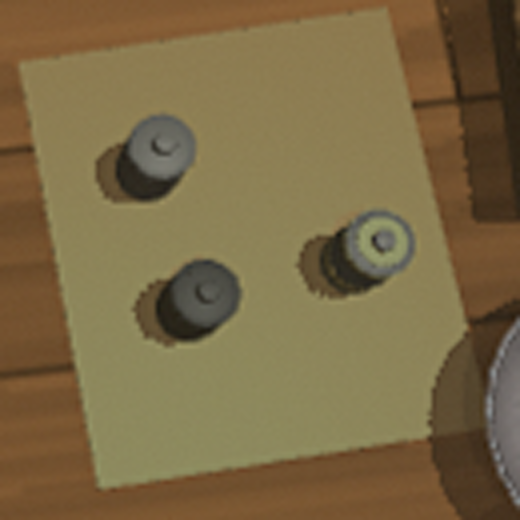

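View pics/crate_scene.png

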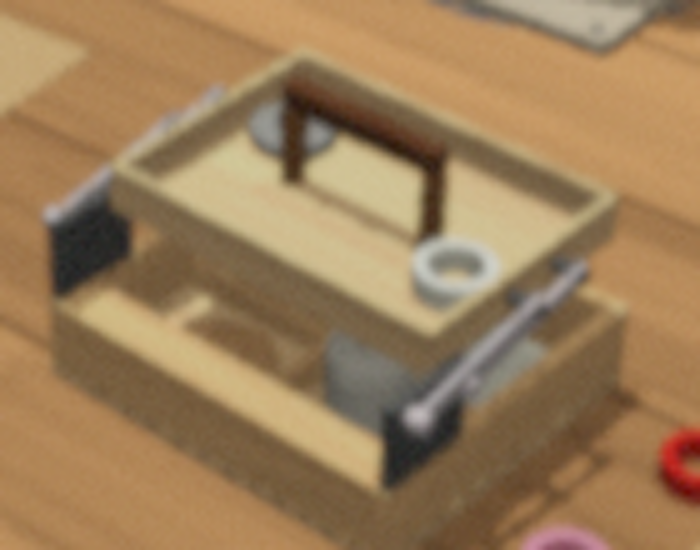

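View pics/crate_top.png

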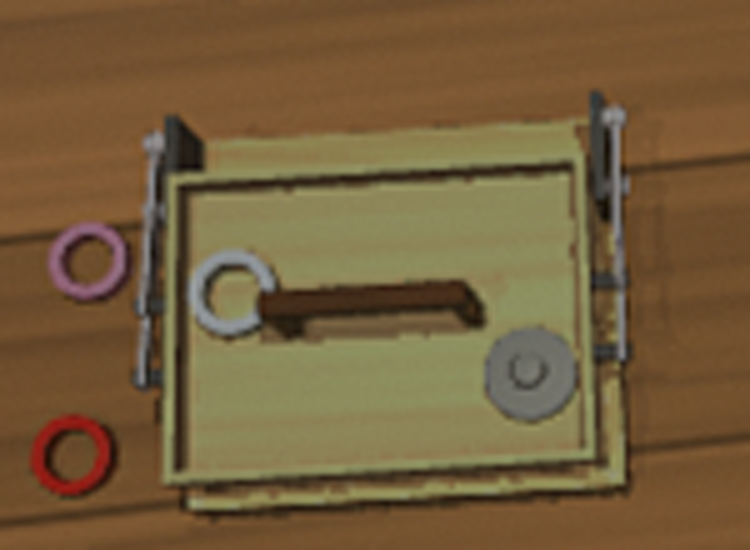

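The banded canister is the one at (443,202) in the top picture and (253,178) in the scene picture, with cream bands clearly visible. The plain look-alikes are at (390,180) and (400,214). The white tape in the tray is the right one. Next I'll fit the crate pose.

```bash
python3 - <<'E'
from h import *
from scipy.optimize import least_squares
T=lambda x,y:(150+y/5,170+x/5)
S=lambda x,y:(180+y/5,310+x/5)
P=[('top',T(172,175),(.067,.115,.132),1),('top',T(583,155),(.067,-.115,.132),1),('top',T(597,462),(-.103,-.115,.132),1),('top',T(165,480),(-.103,.115,.132),1),
('scene',S(303,50),(-.103,-.115,.132),1),('scene',S(618,202),(-.103,.115,.132),1),('scene',S(435,332),(.067,.115,.132),1),('scene',S(115,172),(.067,-.115,.132),1),
('top',(209.4,242.1),(-.018,0,.168),1),('scene',(204.4,382.3),(-.018,0,.168),1),('scene',(254.7,375.1),(0,0,0),.3),('top',(217.5,252),(0,0,0),.3),('scene',(237.7,363.3),(.055,0,.1),.3),('top',(191.9,249.3),(.055,0,.1),.3),
('scene',S(52,300),(.11,-.125,.055),1),('scene',S(382,490),(.11,.125,.055),1)]
def tf(p,q): 
    c,s=np.cos(p[2]),np.sin(p[2]); return np.array([p[0]+c*q[0]-s*q[1],p[1]+s*q[0]+c*q[1],q[2]])
f=lambda p:np.concatenate([w*(proj(c,tf(p,q))-px) for c,px,q,w in P])
r=least_squares(f,[.52,.18,-.08],loss='soft_l1'); print(r.x); print(np.round(f(r.x).reshape(-1,2),1).tolist())
for n,q in [('handle',(-.018,0,.168)),('discpocket',(.04,-.055,.012)),('packed',(.04,.055,.048)),('handle_open',(.115,0,.245))]: print(n,tf(r.x,q).round(4))
print(proj('scene',tf(r.x,(.04,-.055,.012))),proj('scene',tf(r.x,(.04,-.055,.012))))
E
```

```text
[ 0.51605435  0.17854203 -0.06226376]
[[-0.1, -0.9], [-0.4, 0.2], [-0.4, -0.6], [0.6, -0.8], [-0.7, 0.1], [-1.6, 0.1], [0.2, -1.3], [-1.9, -1.1], [0.9, 0.5], [0.6, 0.3], [0.1, 0.5], [-0.6, 0.6], [-0.5, 0.5], [-0.6, -0.6], [-0.7, -0.9], [1.0, 0.6]]
handle [0.4981 0.1797 0.168 ]
discpocket [0.5526 0.1212 0.012 ]
packed [0.5594 0.2309 0.048 ]
handle_open [0.6308 0.1714 0.245 ]
[250.19273831 353.57150121] [250.19273831 353.57150121]
```

Call:
arm_command([
  [[0,0,0,-0.8,-6.8],[0,0,0,-0.8,-6.8],[0,0,0,-0.8,-6.8],[0,0,0,-0.8,-6.8],[0,0,0,-0.8,-6.8],[0,0,0,-0.8,-6.8],[0,0,0,-0.8,-6.8],[0,0,0,-0.8,-6.8],[0,0,0,-0.8,-6.8],[0,0,0,-0.8,-6.8],[0,0,0,0,0],[0,0,0,0,0]],
])

```text
clock: 2.3
position: [0.3222, -0.4496, 0.3043]
ee_rot: [-0.515, -0.484, 0.515, -0.485]
ft_force: [-0.1, -0.3, -0.4]
grip_width: 0.997
```

```bash
cat >> h.py <<'E'
def goto(t,yaw=None):
    o=obs(); M=R.from_quat(o['ee_rot']).as_matrix(); d=np.array(t)-o['position']
    print('t',round(o['clock'],2),'pos',o['position'].round(4),'x',M[:,0].round(3),'y',M[:,1].round(3),'units',(M.T@d/.025).round(2),'F',o['ft_force'].round(1),'g',round(o['grip_width'],3),'q',o['joint_pos'].round(2))
E
python3 - <<'E'
from h import *
goto([.498,.18,.304])
E
```

```text
t 2.3 pos [ 0.3222 -0.4496  0.3043] x [ 0.    -0.001 -1.   ] y [ 0.998 -0.061  0.   ] units [ -0.     5.5  -25.56] F [-0.1 -0.3 -0.4] g 0.997 q [ 1.15  0.19 -0.32  1.64  0.06  1.32  0.76]
```

Call:
arm_command([
  [[0,0,0.5,-1,0],[0,0,0.5,-1,0],[0,0,0.5,-1,0],[0,0,0.5,-1,0],[0,0,0.5,-1,0],[0,0,0.5,-1,0],[0,0,0.5,-1,0],[0,0,0.5,-1,0],[0,0,0.5,-1,0],[0,0,0.5,-1,0],[0,0,0.5,-1,0],[0,0,0,-1,0]],
])

```text
clock: 3.3
position: [0.479, -0.1588, 0.3039]
ee_rot: [0.516, 0.484, -0.515, 0.484]
ft_force: [0.0, 0.4, 0.3]
grip_width: 1.0
```

Call:
arm_command([
  [[0,0,0,-1,0],[0,0,0,-1,0],[0,0,0,-1,0],[0,0,0,-1,0],[0,0,0,-1,0],[0,0,0,-1,0],[0,0,0,-1,0],[0,0,0,-1,0],[0,0,0,-1,0],[0,0,0,-1,0],[0,0,0,-1,0],[0,0,0,-1,0]],
])

```text
clock: 4.3
position: [0.4964, 0.1405, 0.304]
ee_rot: [0.516, 0.483, -0.516, 0.484]
ft_force: [0.5, -0.2, 0.0]
grip_width: 1.001
```

```bash
python3 - <<'E'
from h import *
goto([.498,.18,.222])
E
```

```text
t 4.3 pos [0.4964 0.1405 0.304 ] x [ 0.001  0.    -1.   ] y [ 0.998 -0.065  0.001] units [ 3.28 -0.04 -1.58] F [ 0.5 -0.2  0. ] g 1.001 q [ 0.41  0.17 -0.85  1.71  0.13  1.32 -0.53]
```

Call:
arm_command([
  [[0,0,0,-0.8,0],[0,0,0,-0.4,0],[0.4,1,0,0,0],[0.4,1,0,0,0],[0.4,0.7,0,0,0],[0.4,0.5,0,0,0],[0.4,0,0,0,0],[0.4,0,0,0,0]],
])

```text
clock: 4.97
position: [0.4979, 0.1696, 0.224]
ee_rot: [-0.515, -0.484, 0.516, -0.484]
ft_force: [-0.6, 0.2, 1.0]
grip_width: 0.6
```

```bash
python3 - <<'E'
from h import *
goto([.498,.18,.222])
for c,b in (('scene',(300,150,460,290)),('top',(150,130,320,260))):
    im=manip.camera(c);cr=im[b[1]:b[3],b[0]:b[2]]; cv2.imwrite(f'pics/h1_{c}.png',cv2.resize(cr[:,:,::-1],None,fx=4,fy=4,interpolation=cv2.INTER_CUBIC))
E
```

```text
t 4.97 pos [0.4979 0.1696 0.224 ] x [-0.001 -0.    -1.   ] y [ 0.998 -0.062 -0.001] units [ 0.08 -0.02 -0.41] F [-0.6  0.2  1. ] g 0.6 q [ 0.33  0.28 -0.85  1.79  0.23  1.17 -0.65]
```

View pics/h1_scene.png

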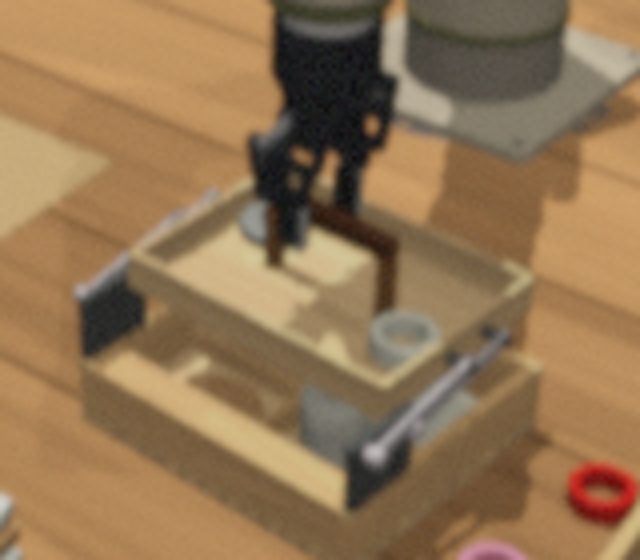

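View pics/h1_top.png

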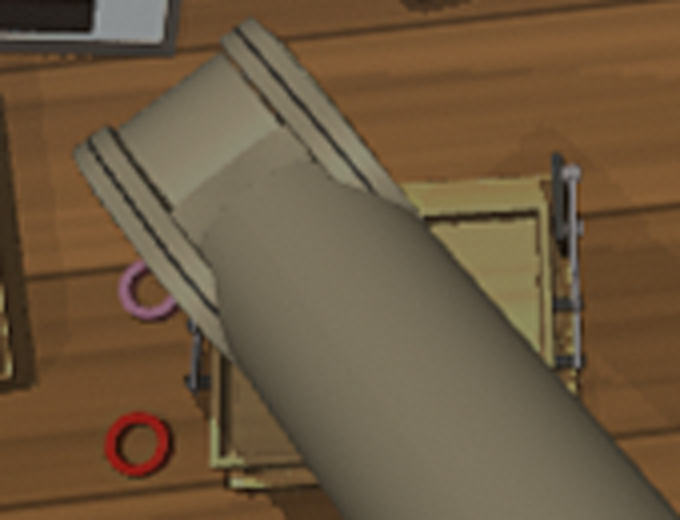

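Call:
arm_command([
  [[0.4,0,0,-0.4,0],[1,0,0,0,0],[1,0,0,0,0],[1,0,0,0,0],[1,0,0,0,0],[1,0,0,0,0],[1,0,0,0,0],[1,0,0,0,0]],
], force=60)

```text
clock: 5.73
position: [0.4996, 0.1804, 0.2247]
ee_rot: [0.516, 0.484, -0.514, 0.485]
ft_force: [7.5, 3.0, -3.0]
grip_width: 0.15
```

```bash
python3 - <<'E'
from h import *
goto([.498,.18,.222])
# arc plan in steps
qs=np.linspace(0,1.745,37)
x=100*(np.sin(qs-1.396)+.985);z=100*(np.cos(qs-1.396)-.174)
for a,b in zip(np.diff(x)/25,np.diff(z)/25): print(round(-b,2),round(a,2),end=' | ')
E
```

```text
t 5.73 pos [0.4996 0.1804 0.2247] x [ 0.004  0.001 -1.   ] y [ 0.998 -0.061  0.004] units [ 0.11 -0.06  0.02] F [ 7.5  3.  -3. ] g 0.15 q [ 0.31  0.29 -0.85  1.78  0.24  1.17 -0.67]
-0.19 0.04 | -0.19 0.05 | -0.19 0.06 | -0.18 0.07 | -0.18 0.07 | -0.18 0.08 | -0.17 0.09 | -0.17 0.1 | -0.16 0.11 | -0.16 0.12 | -0.15 0.12 | -0.14 0.13 | -0.14 0.14 | -0.13 0.14 | -0.12 0.15 | -0.12 0.15 | -0.11 0.16 | -0.1 0.17 | -0.09 0.17 | -0.08 0.17 | -0.08 0.18 | -0.07 0.18 | -0.06 0.18 | -0.05 0.19 | -0.04 0.19 | -0.03 0.19 | -0.02 0.19 | -0.01 0.19 | -0.0 0.19 | 0.01 0.19 | 0.02 0.19 | 0.03 0.19 | 0.03 0.19 | 0.04 0.19 | 0.05 0.19 | 0.06 0.18 |
```

Call:
arm_command([
  [[1,-0.19,0.04,0,0],[1,-0.19,0.05,0,0],[1,-0.19,0.06,0,0],[1,-0.18,0.07,0,0],[1,-0.18,0.07,0,0],[1,-0.18,0.08,0,0],[1,-0.17,0.09,0,0],[1,-0.17,0.1,0,0],[1,-0.16,0.11,0,0],[1,-0.16,0.12,0,0],[1,-0.15,0.12,0,0],[1,-0.14,0.13,0,0]],
])

```text
clock: 6.73
position: [0.5244, 0.1789, 0.2748]
ee_rot: [0.515, 0.485, -0.515, 0.484]
ft_force: [5.5, 4.1, -10.0]
grip_width: 0.15
```

```bash
python3 - <<'E'
from h import *
q=12*1.745/36;goto([.498,.18,.222])
print(.0998*(1),.1*(np.sin(q-1.396)+.985),.1*(np.cos(q-1.396)-.174))
E
```

```text
t 6.73 pos [0.5244 0.1789 0.2748] x [ 0.     0.001 -1.   ] y [ 0.998 -0.061  0.   ] units [ 2.11 -1.06  0.02] F [  5.5   4.1 -10. ] g 0.15 q [ 0.3   0.3  -0.84  1.66  0.23  1.29 -0.64]
0.0998 0.025773180867901105 0.051235339140467386
```

Tracking the arc well. Continuing.

Call:
arm_command([
  [[1,-0.14,0.14,0,0],[1,-0.13,0.14,0,0],[1,-0.12,0.15,0,0],[1,-0.12,0.15,0,0],[1,-0.11,0.16,0,0],[1,-0.1,0.17,0,0],[1,-0.09,0.17,0,0],[1,-0.08,0.17,0,0],[1,-0.08,0.18,0,0],[1,-0.07,0.18,0,0],[1,-0.06,0.18,0,0],[1,-0.05,0.19,0,0]],
])

```text
clock: 7.73
position: [0.5736, 0.1761, 0.3043]
ee_rot: [0.515, 0.485, -0.515, 0.484]
ft_force: [-0.3, 5.5, -6.0]
grip_width: 0.151
```

Call:
arm_command([
  [[1,-0.04,0.19,0,0],[1,-0.03,0.19,0,0],[1,-0.02,0.19,0,0],[1,-0.01,0.19,0,0],[1,0,0.19,0,0],[1,0.01,0.19,0,0],[1,0.02,0.19,0,0],[1,0.03,0.19,0,0],[1,0.03,0.19,0,0],[1,0.04,0.19,0,0],[1,0.05,0.19,0,0],[1,0.05,0.12,0,0]],
])

```text
clock: 8.73
position: [0.6298, 0.1727, 0.3021]
ee_rot: [0.516, 0.484, -0.514, 0.485]
ft_force: [2.3, 5.1, 3.3]
grip_width: 0.153
```

```bash
python3 - <<'E'
from h import *
goto([.6318,.1714,.2995])
for c in ('scene','top'):
    im=manip.camera(c);cv2.imwrite(f'pics/open_{c}.png',im[:,:,::-1])
E
```

```text
t 8.73 pos [0.6298 0.1727 0.3021] x [ 0.003  0.001 -1.   ] y [ 0.998 -0.061  0.003] units [0.1  0.08 0.05] F [2.3 5.1 3.3] g 0.153 q [ 0.21  0.5  -0.78  1.35  0.35  1.42 -0.62]
```

View pics/open_scene.png

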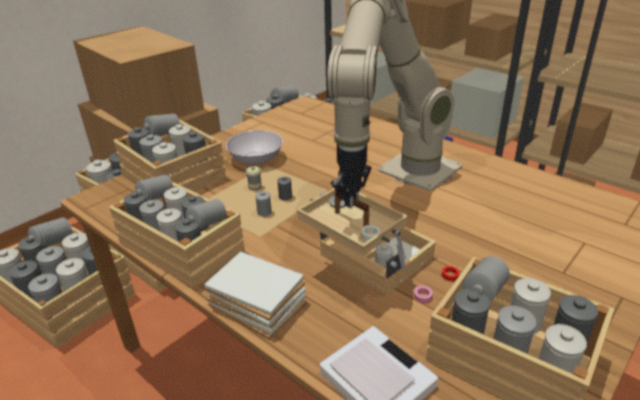

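Call:
arm_command([
  [[1,0.05,0.08,0,0],[1,0,0,0,0],[1,0,0,0,0],[0.7,0,0,0,0],[0.6,0,0,0,0],[0.4,0,0,0,0],[0.4,0,0,0,0],[0.4,-0.5,0,0,0],[0.4,-1,0,0,0],[0.4,-1,0,0,0],[0.4,-1,0,0,0],[0.4,0,0,0,0]],
])

```text
clock: 9.83
position: [0.6312, 0.1727, 0.3936]
ee_rot: [0.518, 0.483, -0.513, 0.486]
ft_force: [0.5, 0.8, 0.7]
grip_width: 0.594
```

```bash
python3 - <<'E'
from h import *
goto([.6318,.1714,.2995])
for c in ('scene','top'):
    im=manip.camera(c);cv2.imwrite(f'pics/open2_{c}.png',im[:,:,::-1])
    for q in ['disc_mid','tray_handle','banded_mid','stone_lid_mid','tape_mid']: print(c,q,[(np.round(d['pixel'],1).tolist(),round(d['confidence'],2)) for d in manip.pinpoint(q,c)[:3]])
E
```

```text
t 9.83 pos [0.6312 0.1727 0.3936] x [ 0.007  0.002 -1.   ] y [ 0.998 -0.062  0.007] units [ 3.77 -0.    0.06] F [0.5 0.8 0.7] g 0.594 q [ 0.18  0.47 -0.79  1.2   0.33  1.59 -0.6 ]
scene disc_mid []
scene tray_handle []
scene banded_mid [([178.8, 255.0], 0.79)]
scene stone_lid_mid [([196.2, 338.1], 0.51)]
scene tape_mid [([277.1, 451.7], 0.74), ([299.0, 423.2], 0.67)]
top disc_mid [([201.9, 440.9], 0.32)]
top tray_handle []
top banded_mid [([201.6, 437.7], 0.9)]
top stone_lid_mid []
top tape_mid [([243.3, 183.8], 0.63), ([151.2, 208.4], 0.54), ([202.6, 186.6], 0.45)]
```

View pics/open2_top.png

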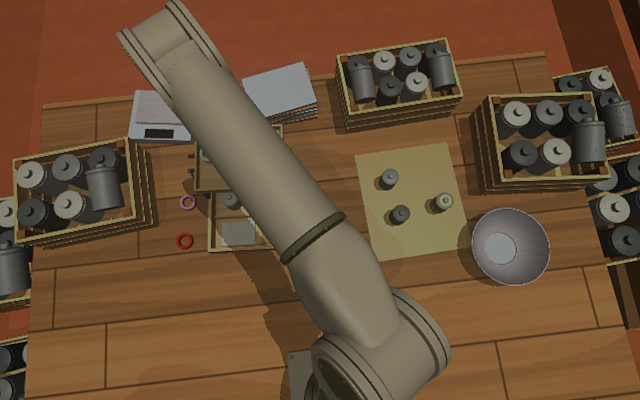

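View pics/open2_scene.png

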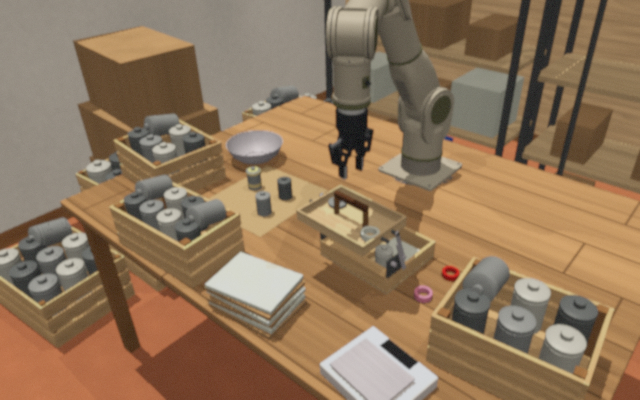

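Call:
arm_command([
  [[0,0,0.4,1,0],[0,0,0.4,1,0],[0,0,0.4,1,0],[0,0,0.4,1,0],[0,0,0.4,1,0],[0,0,0.4,1,0],[0,0,0.4,1,0],[0,0,0.4,1,0],[0,0,1,0.4,0],[0,0,1,0,0],[0,0,1,0,0],[0,0,1,0,0]],
])

```text
clock: 11.43
position: [0.7982, -0.0496, 0.3871]
ee_rot: [-0.515, -0.484, 0.516, -0.484]
ft_force: [1.3, -0.1, 0.6]
grip_width: 1.0
```

Call:
arm_command([
  [[0,0,1,0,0],[0,0,1,0,0],[0,0,1,0,0],[0,0,1,0,0],[0,0,1,0,0],[0,0,1,0,0]],
])

```text
clock: 11.93
position: [0.8509, -0.0596, 0.3666]
ee_rot: [-0.509, -0.48, 0.523, -0.487]
ft_force: [0.7, -0.5, -0.2]
grip_width: 0.996
```

```bash
python3 - <<'E'
from h import *
goto([.9,-.05,.4])
E
```

```text
t 11.93 pos [ 0.8509 -0.0596  0.3666] x [-0.007 -0.021 -1.   ] y [ 0.998 -0.065 -0.006] units [-1.36  1.93 -0.48] F [ 0.7 -0.5 -0.2] g 0.996 q [ 0.07  1.06 -0.56  0.18  0.54  1.93 -0.09]
```

Call:
arm_command([
  [[0,0,1,0,0],[0,0,1,0,0],[0,0,1,0,0],[0,0,1,0,0],[0,0,1,0,0],[0,0,1,0,0]],
])

```text
clock: 12.43
position: [0.8711, -0.0558, 0.3425]
ee_rot: [0.519, 0.481, -0.509, 0.491]
ft_force: [0.3, -0.4, -0.6]
grip_width: 1.0
```

```bash
python3 - <<'E'
from h import *
goto([.9,-.05,.4])
E
```

```text
t 12.43 pos [ 0.8711 -0.0558  0.3425] x [ 0.02 -0.   -1.  ] y [ 0.998 -0.056  0.02 ] units [-2.28  1.19 -0.3 ] F [ 0.3 -0.4 -0.6] g 1.0 q [-0.02  1.11  0.4   0.16 -0.38  1.86 -0.01]
```

Call:
arm_command([
  [[0,-0.8,1,0,0],[0,-0.8,1,0,0],[0,-0.8,1,0,0],[0,-0.8,1,0,0],[0,-0.8,1,0,0],[0,-0.8,1,0,0]],
])

```text
clock: 12.93
position: [0.8743, -0.0568, 0.3959]
ee_rot: [0.541, 0.455, -0.486, 0.514]
ft_force: [1.4, -0.5, 0.2]
grip_width: 0.998
```

```bash
python3 - <<'E'
from h import *
goto([.9,-.05,.4])
E
```

```text
t 12.93 pos [ 0.8743 -0.0568  0.3959] x [ 0.114 -0.007 -0.993] y [ 0.992 -0.058  0.114] units [-0.05  1.02 -0.33] F [ 1.4 -0.5  0.2] g 0.998 q [-0.06  1.11  1.21  0.16 -1.15  1.85  0.05]
```

Call:
arm_command([
  [[0,-0.8,1,0,0],[0,-0.8,1,0,0],[0,-0.8,1,0,0],[0,-0.8,1,0,0],[0,-0.8,1,0,0],[0,-0.8,1,0,0]],
])

```text
clock: 13.43
position: [0.8703, -0.0559, 0.4711]
ee_rot: [0.568, 0.421, -0.453, 0.543]
ft_force: [0.2, -0.3, -0.2]
grip_width: 0.998
```

```bash
python3 - <<'E'
from h import *
goto([.9,-.05,.4])
E
```

```text
t 13.43 pos [ 0.8703 -0.0559  0.4711] x [ 0.235 -0.014 -0.972] y [ 0.97  -0.057  0.236] units [ 3.04  0.47 -0.3 ] F [ 0.2 -0.3 -0.2] g 0.998 q [-0.06  1.03  1.27  0.16 -1.2   1.82  0.05]
```

Call:
arm_command([
  [[0,-0.2,1,0,0],[0,-0.2,1,0,0],[0,-0.1,1,0,0],[0,-0.1,1,0,0],[0,0,1,0,0],[0,0,1,0,0]],
])

```text
clock: 13.93
position: [0.905, -0.0575, 0.4643]
ee_rot: [0.589, 0.391, -0.425, 0.565]
ft_force: [-0.1, -0.3, -0.4]
grip_width: 0.998
```

```bash
python3 - <<'E'
from h import *
goto([.9,-.05,.4])
E
```

```text
t 13.93 pos [ 0.905  -0.0575  0.4643] x [ 0.332 -0.02  -0.943] y [ 0.941 -0.055  0.333] units [ 2.35 -1.06 -0.29] F [-0.1 -0.3 -0.4] g 0.998 q [-0.06  1.05  1.27  0.16 -1.21  1.7   0.04]
```

Call:
arm_command([
  [[0,0,1,0,0],[0,0,1,0,0],[0,0.1,1,0,0],[0,0.1,1,0,0],[0,0.1,1,0,0],[0,0.1,1,0,0],[0,0.2,1,0,0],[0,0.2,1,0,0],[0,0.2,1,0,0],[0,0.2,1,0,0],[0,0.2,1,0,0],[0,0.2,1,0,0]],
])

```text
clock: 14.93
position: [0.98, -0.061, 0.4426]
ee_rot: [0.626, 0.327, -0.365, 0.607]
ft_force: [-0.4, 1.1, -0.5]
grip_width: 0.996
```

```bash
python3 - <<'E'
from h import *
goto([.9,-.05,.4])
E
```

```text
t 14.93 pos [ 0.98   -0.061   0.4426] x [ 0.52  -0.032 -0.854] y [ 0.852 -0.05   0.521] units [-0.22 -3.64 -0.25] F [-0.4  1.1 -0.5] g 0.996 q [-0.06  1.11  1.27  0.16 -1.22  1.43  0.04]
```

Call:
arm_command([
  [[0,0.2,1,0,0],[0,0.3,1,0,0],[0,0.3,1,0,0],[0,0.3,1,0,0],[0,0.3,1,0,0],[0,0.3,1,0,0],[0,0,0,0,0],[0,-0.5,-1,0,0],[0,-0.5,-1,0,0],[0,-0.5,-1,0,0],[0,-0.5,-1,0,0]],
])

```text
clock: 15.85
position: [0.9456, -0.0588, 0.4298]
ee_rot: [0.644, 0.29, -0.33, 0.627]
ft_force: [0.5, 0.4, 2.1]
grip_width: 1.0
```

```bash
python3 - <<'E'
from h import *
goto([.9,-.05,.4])
E
```

```text
t 15.85 pos [ 0.9456 -0.0588  0.4298] x [ 0.615 -0.041 -0.788] y [ 0.786 -0.047  0.616] units [-0.2  -2.18 -0.24] F [0.5 0.4 2.1] g 1.0 q [-0.44  0.96  1.28  0.82 -1.14  1.16  0.33]
```

Call:
arm_command([
  [[0,-0.3,-0.5,0,7],[0,0,0,0,7],[0,0,0,0,7],[0,0,0,0,7],[0,0,0,0,7],[0,0,0,0,7],[0,0,0,0,7],[0,0,0,0,7],[0,0,0,0,7],[0,0,0,0,7],[0,0,0,0,7],[0,0,0,0,7]],
])

```text
clock: 16.85
position: [0.9321, -0.0579, 0.4292]
ee_rot: [0.898, -0.007, -0.438, 0.032]
ft_force: [-0.1, -0.5, -1.4]
grip_width: 1.003
```

```bash
python3 - <<'E'
from h import *
goto([.9,-.05,.4])
o=obs();print(R.from_quat(o['ee_rot']).as_matrix().round(3), tri((178.8,255),(201.6,437.7)))
for z in (.02,.06,.08): print(z,atz('top',(247,472),z).round(3),atz('top',(209,510),z).round(3),atz('top',(290,510),z).round(3), 'knob',atz('top',(200,445.5),.08).round(3),'base',atz('scene',(188.5,255),0))
E
```

```text
t 16.85 pos [ 0.9321 -0.0579  0.4292] x [ 0.615 -0.04  -0.787] y [ 0.016 -0.998  0.063] units [ 0.12 -0.41  1.71] F [-0.1 -0.5 -1.4] g 1.003 q [-0.48  0.94  1.31  0.89 -1.14  1.15 -1.12]
[[ 0.615  0.016 -0.788]
 [-0.04  -0.998 -0.051]
 [-0.787  0.063 -0.613]] (array([ 0.48638293, -0.37476581,  0.04037695]), np.float64(8.458150291858375e-05))
0.02 [ 0.344 -0.456  0.02 ] [ 0.443 -0.594  0.02 ] [ 0.21  -0.539  0.02 ] knob [ 0.481 -0.384  0.08 ] base [ 4.88603897e-01 -3.77998892e-01  1.11022302e-16]
0.06 [ 0.341 -0.44   0.06 ] [ 0.437 -0.572  0.06 ] [ 0.213 -0.519  0.06 ] knob [ 0.481 -0.384  0.08 ] base [ 4.88603897e-01 -3.77998892e-01  1.11022302e-16]
0.08 [ 0.34  -0.432  0.08 ] [ 0.434 -0.561  0.08 ] [ 0.214 -0.509  0.08 ] knob [ 0.481 -0.384  0.08 ] base [ 4.88603897e-01 -3.77998892e-01  1.11022302e-16]
```

Call:
arm_command([
  [[0,0,0,0,5.9],[0,0,0,0,0]],
])

```text
clock: 17.02
position: [0.9321, -0.0579, 0.4292]
ee_rot: [0.899, -0.029, -0.438, -0.014]
ft_force: [-0.2, 0.6, -0.4]
grip_width: 0.995
```

```bash
python3 - <<'E'
from h import *
goto([.454,-.377,.25]);o=obs();print(R.from_quat(o['ee_rot']).as_matrix().round(3))
E
```

```text
t 17.02 pos [ 0.9321 -0.0579  0.4292] x [ 0.615 -0.04  -0.787] y [-0.065 -0.998  0.001] units [-5.61 13.97 18.8 ] F [-0.2  0.6 -0.4] g 0.995 q [-0.48  0.94  1.31  0.89 -1.15  1.15 -1.22]
[[ 0.615 -0.065 -0.786]
 [-0.04  -0.998  0.051]
 [-0.787  0.001 -0.617]]
```

Call:
arm_command([
  [[0,-0.28,0.7,0.94,0],[0,-0.28,0.7,0.94,0],[0,-0.28,0.7,0.94,0],[0,-0.28,0.7,0.94,0],[0,-0.28,0.7,0.94,0],[0,-0.28,0.7,0.94,0],[0,-0.28,0.7,0.94,0],[0,-0.28,0.7,0.94,0]],
])

```text
clock: 17.68
position: [0.74, -0.1872, 0.357]
ee_rot: [0.899, -0.027, -0.438, -0.01]
ft_force: [-1.0, -0.9, 1.3]
grip_width: 1.002
```

```bash
python3 - <<'E'
from h import *
goto([.454,-.377,.25]);o=obs();print(R.from_quat(o['ee_rot']).as_matrix().round(3))
E
```

```text
t 17.68 pos [ 0.74   -0.1872  0.357 ] x [ 0.615 -0.04  -0.787] y [-0.057 -0.998  0.006] units [-3.36  8.21 11.32] F [-1.  -0.9  1.3] g 1.002 q [-0.69  0.59  1.32  1.58 -1.04  0.9  -0.76]
[[ 0.615 -0.057 -0.786]
 [-0.04  -0.998  0.041]
 [-0.787  0.006 -0.616]]
```

Call:
arm_command([
  [[0,-0.3,0.73,1,0],[0,-0.3,0.73,1,0],[0,-0.3,0.73,1,0],[0,-0.3,0.73,1,0],[0,-0.3,0.73,1,0],[0,-0.3,0.73,1,0],[0,-0.3,0.73,1,0],[0,-0.3,0.73,1,0],[0,-0.3,0.73,1,0],[0,-0.3,0.73,1,0],[0,-0.3,0.73,1,0],[0,0,0,0,0]],
])

```text
clock: 18.68
position: [0.4565, -0.3754, 0.2527]
ee_rot: [0.899, -0.031, -0.438, -0.012]
ft_force: [0.2, -0.4, -0.1]
grip_width: 1.001
```

```bash
python3 - <<'E'
from h import *
goto([.454,-.377,.19]);o=obs();print(R.from_quat(o['ee_rot']).as_matrix().round(3))
for c,b in (('scene',(180,90,360,240)),('top',(330,120,560,300))):
    im=manip.camera(c);cr=im[b[1]:b[3],b[0]:b[2]]; cv2.imwrite(f'pics/g1_{c}.png',cv2.resize(cr[:,:,::-1],None,fx=3,fy=3,interpolation=cv2.INTER_CUBIC))
E
```

```text
t 18.68 pos [ 0.4565 -0.3754  0.2527] x [ 0.615 -0.045 -0.787] y [-0.066 -0.998  0.005] units [1.91 0.06 1.62] F [ 0.2 -0.4 -0.1] g 1.001 q [-0.4   0.15  1.3   2.05 -0.93  0.77 -0.17]
[[ 0.615 -0.066 -0.786]
 [-0.045 -0.998  0.049]
 [-0.787  0.005 -0.617]]
```

View pics/g1_scene.png

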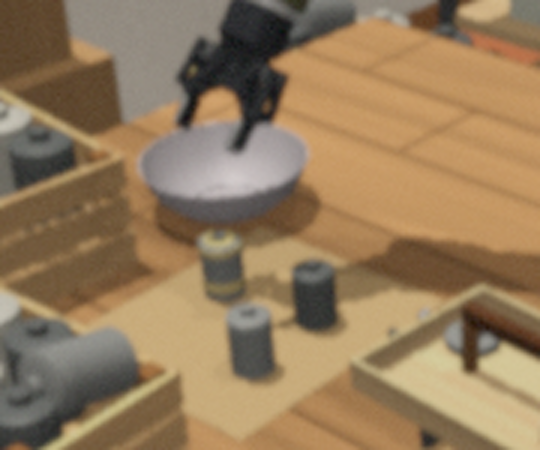

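View pics/g1_top.png

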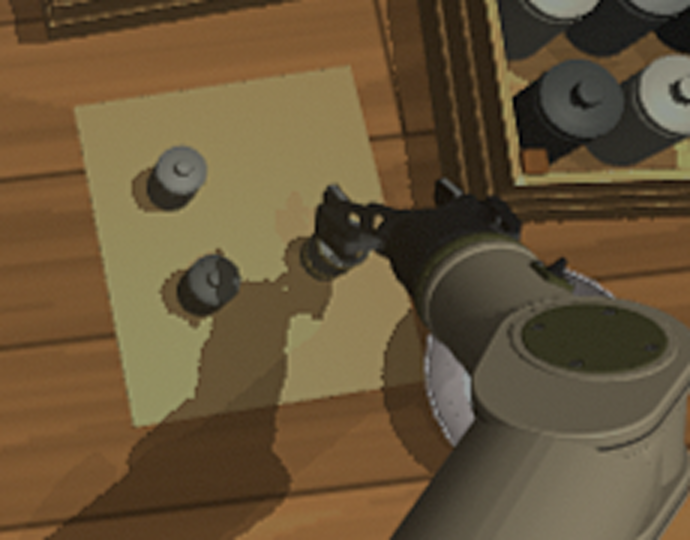

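Call:
arm_command([
  [[0,0.7,0,0.57,0],[0,0.7,0,0.57,0],[0,0.7,0,0.57,0],[0,0.7,0,0.57,0],[0,0.7,0,0.57,0],[0,0.7,0,0.57,0],[0,0.4,0,0.35,0],[0,0,0,0,0]],
])

```text
clock: 19.45
position: [0.4588, -0.371, 0.1225]
ee_rot: [0.897, -0.026, -0.44, -0.013]
ft_force: [0.5, 0.4, -0.7]
grip_width: 1.002
```

```bash
python3 - <<'E'
from h import *
goto([.454,-.377,.0945]);o=obs();print(R.from_quat(o['ee_rot']).as_matrix().round(3))
for c,b in (('scene',(180,90,360,240)),('top',(330,120,560,300))):
    im=manip.camera(c);cr=im[b[1]:b[3],b[0]:b[2]]; cv2.imwrite(f'pics/g2_{c}.png',cv2.resize(cr[:,:,::-1],None,fx=4,fy=4,interpolation=cv2.INTER_CUBIC)[:600,:800])
E
```

```text
t 19.45 pos [ 0.4588 -0.371   0.1225] x [ 0.611 -0.036 -0.791] y [-0.059 -0.998  0.001] units [0.78 0.25 0.82] F [ 0.5  0.4 -0.7] g 1.002 q [ 0.33  0.3   0.52  2.12 -1.26  0.6   0.19]
[[ 0.611 -0.059 -0.789]
 [-0.036 -0.998  0.046]
 [-0.791  0.001 -0.612]]
```

View pics/g2_scene.png

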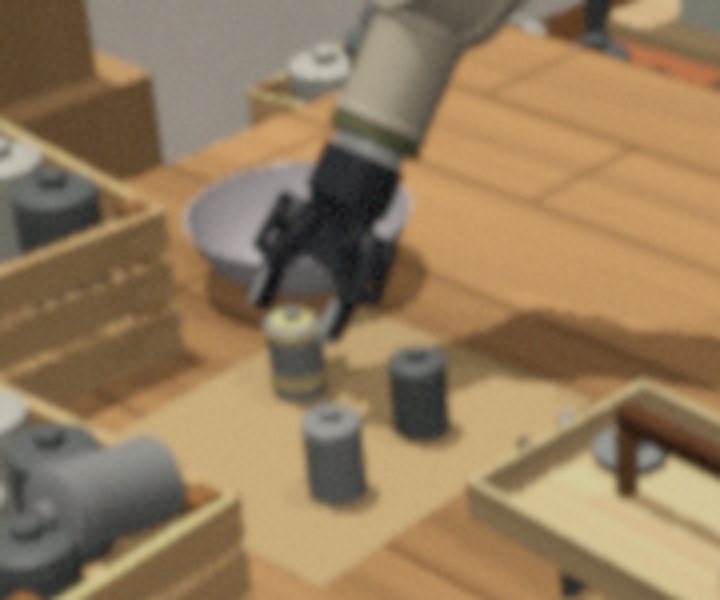

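View pics/g2_top.png

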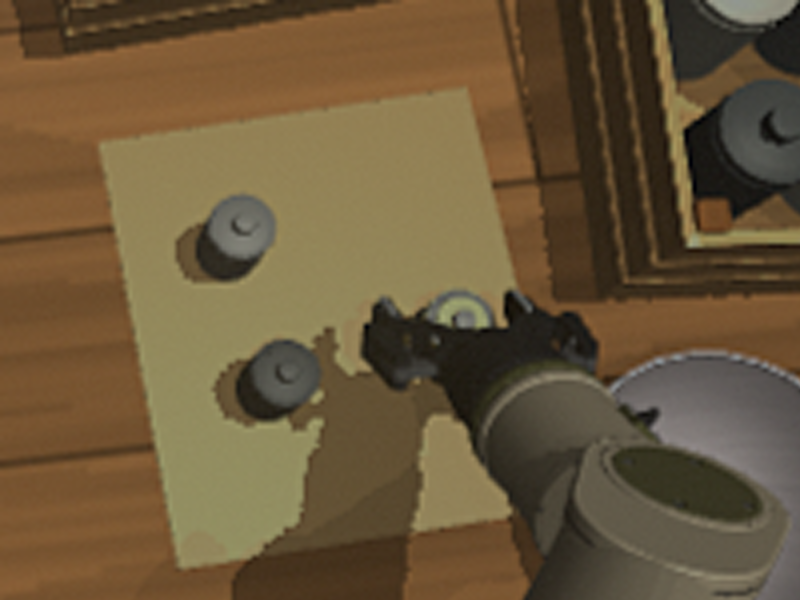

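Call:
arm_command([
  [[0,0.2,0.08,0.2,0],[0,0.2,0.08,0.2,0],[0,0.2,0.08,0.2,0],[0,0.2,0,0.2,0],[0,0,0,0,0]],
])

```text
clock: 19.97
position: [0.455, -0.3782, 0.0959]
ee_rot: [0.897, -0.028, -0.44, -0.012]
ft_force: [-1.3, 0.3, -0.4]
grip_width: 1.003
```

```bash
python3 - <<'E'
from h import *
goto([.454,-.377,.0945]);o=obs();print(R.from_quat(o['ee_rot']).as_matrix().round(3))
E
```

```text
t 19.97 pos [ 0.455  -0.3782  0.0959] x [ 0.611 -0.039 -0.791] y [-0.06  -0.998  0.003] units [ 0.02 -0.04  0.07] F [-1.3  0.3 -0.4] g 1.003 q [ 0.62  0.34  0.2   2.11 -1.26  0.52  0.25]
[[ 0.611 -0.06  -0.789]
 [-0.039 -0.998  0.045]
 [-0.791  0.003 -0.612]]
```

Call:
arm_command([
  [[0.3,0,0,0,0],[0.5,0,0,0,0],[1,0,0,0,0],[1,0,0,0,0],[1,0,0,0,0],[1,0,0,0,0],[1,0,0,0,0]],
], force=45)

```text
clock: 20.55
position: [0.4555, -0.3791, 0.0977]
ee_rot: [0.898, -0.029, -0.439, -0.012]
ft_force: [-1.2, -2.3, 5.8]
grip_width: 0.573
```

```bash
python3 - <<'E'
from h import *
goto([.454,-.377,.0945])
for c,b in (('scene',(180,90,360,240)),('top',(330,120,560,300))):
    im=manip.camera(c);cr=im[b[1]:b[3],b[0]:b[2]]; cv2.imwrite(f'pics/g3_{c}.png',cv2.resize(cr[:,:,::-1],None,fx=4,fy=4,interpolation=cv2.INTER_CUBIC)[:600,:800])
E
```

```text
t 20.55 pos [ 0.4555 -0.3791  0.0977] x [ 0.613 -0.041 -0.789] y [-0.062 -0.998  0.005] units [ 0.06 -0.08  0.13] F [-1.2 -2.3  5.8] g 0.573 q [ 0.62  0.33  0.2   2.11 -1.26  0.52  0.25]
```

View pics/g3_scene.png

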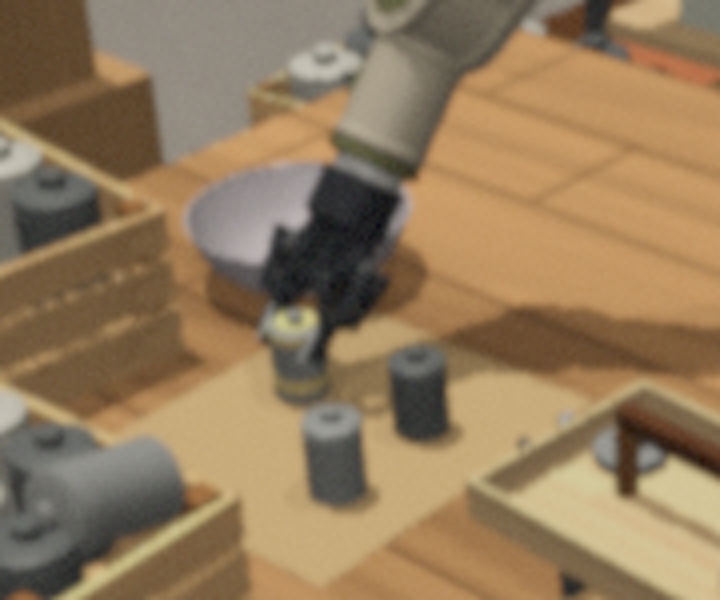

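View pics/g3_top.png

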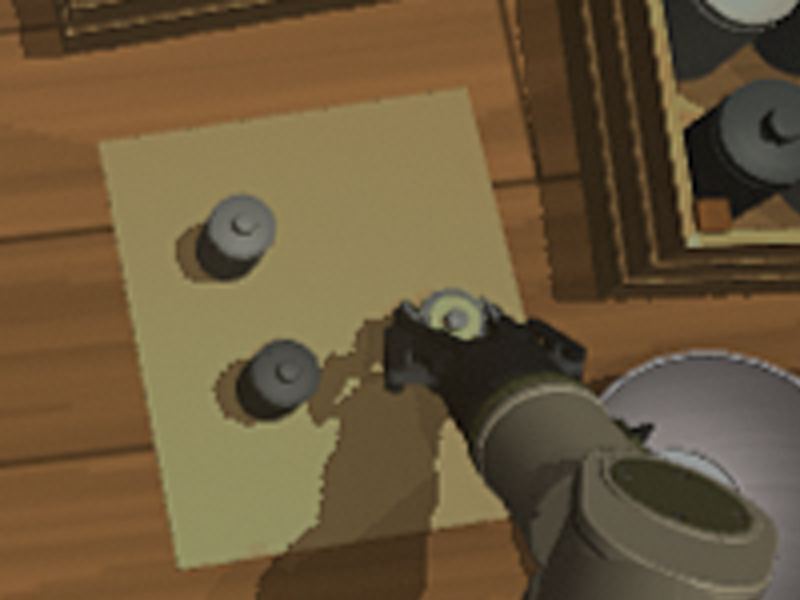

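```bash
python3 - <<'E'
from h import *
k=atz('top',(199.5,443.75),.08);o=obs();print('knob',k,'rel',k-o['position'])
im=manip.camera('top')
print([(d['pixel'],d['confidence']) for d in manip.pinpoint('disc_mid','top')],[(d['rect'],d['confidence']) for d in manip.regions_of('disc_mid','top')],[(d['pixel'],d['confidence']) for d in manip.pinpoint('banded_mid','top')])
b=(180,110,320,270);cr=im[b[1]:b[3],b[0]:b[2]]
cr=np.clip(cr.astype(float)*1.5,0,255).astype(np.uint8)
cv2.imwrite('pics/c2_top.png',cv2.resize(cr[:,:,::-1],None,fx=3.7,fy=3.7,interpolation=cv2.INTER_CUBIC))
def tf(q,p=(.51605,.17854,-.06226)):
    c,s=np.cos(p[2]),np.sin(p[2]); return np.array([p[0]+c*q[0]-s*q[1],p[1]+s*q[0]+c*q[1],q[2]])
print(proj('top',tf((.04,-.055,.012))),proj('top',tf((.005,-.055,.012))),proj('top',tf((.04,-.09,.012))),proj('top',tf((.04,-.02,.012))),proj('top',tf((.03,-.055,.179))))
E
```

```text
knob [ 0.48304495 -0.37946205  0.08      ] rel [ 0.02757098 -0.00031625 -0.01763072]
[([200.8, 270.9], 0.82)] [([262.0, 192.7, 281.8, 212.2], 0.92)] [([202.0, 437.9], 0.67), ([151.9, 235.3], 0.63), ([203.3, 230.6], 0.34)]
[200.92195404 271.02582417] [212.1262863  271.27863254] [200.32955131 282.44540438] [201.51459868 259.60158073] [190.41861187 262.67429054]
```

View pics/c2_top.png

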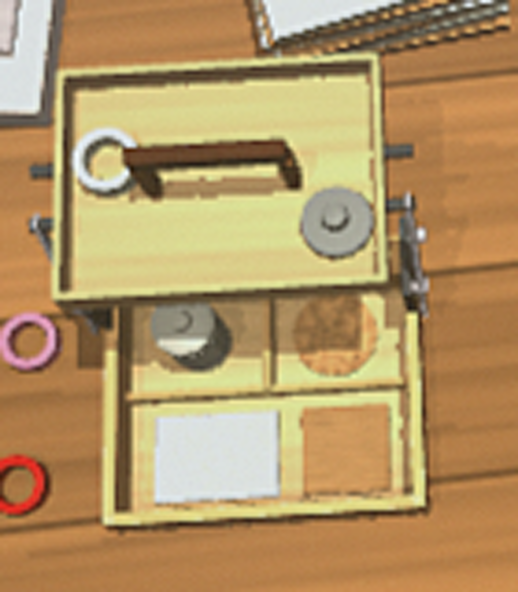

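```bash
cat > kin.py <<'E'
import numpy as np
from scipy.optimize import least_squares
from scipy.spatial.transform import Rotation as R
D=[([1.22542478,0.33280718,-0.06470261,1.46083547,0.02160938,1.34987777,-0.08846943],[.19817591,-.59250707,.30320681],[-.698,-.114,.698,-.1132]),
([1.15,.19,-.32,1.64,.06,1.32,.76],[.3222,-.4496,.3043],[-.515,-.484,.515,-.485]),
([.41,.17,-.85,1.71,.13,1.32,-.53],[.4964,.1405,.304],[.516,.483,-.516,.484]),
([.33,.28,-.85,1.79,.23,1.17,-.65],[.4979,.1696,.224],[-.515,-.484,.516,-.484]),
([.21,.5,-.78,1.35,.35,1.42,-.62],[.6298,.1727,.3021],[.516,.484,-.514,.485]),
([.18,.47,-.79,1.2,.33,1.59,-.6],[.6312,.1727,.3936],[.518,.483,-.513,.486]),
([-.02,1.11,.4,.16,-.38,1.86,-.01],[.8711,-.0558,.3425],[.519,.481,-.509,.491]),
([-.06,1.11,1.27,.16,-1.22,1.43,.04],[.98,-.061,.4426],[.626,.327,-.365,.607]),
([-.44,.96,1.28,.82,-1.14,1.16,.33],[.9456,-.0588,.4298],[.644,.29,-.33,.627]),
([-.48,.94,1.31,.89,-1.15,1.15,-1.22],[.9321,-.0579,.4292],[.899,-.029,-.438,-.014]),
([-.69,.59,1.32,1.58,-1.04,.9,-.76],[.74,-.1872,.357],[.899,-.027,-.438,-.01]),
([-.4,.15,1.3,2.05,-.93,.77,-.17],[.4565,-.3754,.2527],[.899,-.031,-.438,-.012]),
([.33,.3,.52,2.12,-1.26,.6,.19],[.4588,-.371,.1225],[.897,-.026,-.44,-.013]),
([.62,.34,.2,2.11,-1.26,.52,.25],[.455,-.3782,.0959],[.897,-.028,-.44,-.012])]
def fk(q,p,s):
    Z=lambda a:R.from_euler('z',a); Y=lambda a:R.from_euler('y',a)
    h,L1,a1,L2,a2,L3,a3,b1,b7=p
    r=Z(s[0]*q[0]+b1)*Y(q[1]);t=np.array([0,0,h])
    r=r*Z(s[1]*q[2]); t=t+r.apply([a1,0,L1])
    r=r*Y(q[3]); t=t+r.apply([a2,0,L2]) if False else t
    r=r*Z(s[2]*q[4]); t=t+r.apply([a2,0,L2])
    r=r*Y(q[5]); t=t+r.apply([a3,0,L3])
    r=r*Z(s[3]*q[6]+b7)
    return t,r.as_matrix()[:,[2]]if 0 else r
def res(p,s):
    out=[]
    for q,x,o in D:
        t,r=fk(q,p,s); M=r.as_matrix(); Mo=R.from_quat(o).as_matrix()
        out+=list((t-x)*5)+list(M[:,2]-Mo[:,0])+list(M[:,0]-Mo[:,1])
    return np.array(out)
if __name__=='__main__':
    import itertools
    best=None
    for s in itertools.product([1,-1],repeat=4):
        for b1 in (0,1.57,-1.57,3.14):
          for b7 in (0,1.57,3.14,-1.57):
            try: f=least_squares(res,[.33,.4,0,.4,0,.25,0,b1,b7],args=(s,))
            except Exception: continue
            if best is None or f.cost<best[0]: best=(f.cost,s,f.x)
    print(best); print(np.round(res(best[2],best[1]).reshape(-1,9)[:,:3]/5*1000,1).tolist())
    np.savez('kin.npz',p=best[2],s=best[1])
E
time python3 kin.py
```

```text
(np.float64(0.03762608340004728), (-1, -1, -1, -1), array([ 0.27446431,  0.44530755, -0.01951182,  0.47886291, -0.01195174,
        0.30358693, -0.01923776, -0.0527216 ,  3.09417007]))
[[8.8, 13.0, 1.0], [8.8, 13.2, 0.8], [-1.5, 14.0, 1.1], [0.5, 13.3, 4.2], [-2.2, 1.2, 11.1], [-9.1, 5.2, 5.0], [-4.0, 5.1, 1.7], [18.9, -8.4, -12.9], [6.1, -3.6, -6.8], [3.8, -10.8, -3.3], [-8.6, -12.4, 1.5], [-11.4, 5.4, -2.8], [-4.7, 0.6, 1.3], [3.4, 4.7, -1.7]]
real	4m8.251s
user	4m6.711s
sys	0m0.141s
```

```bash
cat > kin2.py <<'E'
from kin import *
s=(-1,-1,-1,-1)
def fk2(q,P): return fk(np.array(q)+np.r_[0,P[9:14],0],P[:9],s)
def res2(P):
    out=[]
    for q,x,o in D:
        t,r=fk2(q,P); M=r.as_matrix(); Mo=R.from_quat(o).as_matrix()
        out+=list((t-x)*5)+list(M[:,2]-Mo[:,0])+list(M[:,0]-Mo[:,1])
    return np.array(out+list(.02*P[9:14]))
z=np.load('kin.npz'); f=least_squares(res2,np.r_[z['p'],0,0,0,0,0]); P=f.x
lo=np.array([-2.6,-.5,-1.47,.16,-1.27,.06,-2.6]);hi=np.array([2.6,2.12,1.34,2.42,4.41,2.06,2.6])
def ik(x,Mx,My,q0):
    g=lambda q:np.r_[(fk2(q,P)[0]-x)*5,fk2(q,P)[1].as_matrix()[:,2]-Mx,fk2(q,P)[1].as_matrix()[:,0]-My,.003*(q-q0)]
    return least_squares(g,np.clip(q0,lo+.01,hi-.01),bounds=(lo,hi))
if __name__=='__main__':
    print(f.cost,P.round(4));print(np.round(res2(P)[:-5].reshape(-1,9)[:,:3]/5*1000,1).tolist())
    print(np.abs(res2(P)[:-5].reshape(-1,9)[:,3:]).max())
    x=np.array([.613,-.041,-.789]);y=np.array([-.062,-.998,.005])
    for t in ([.455,-.379,.2],[.5246,.1225,.1105],[.5166,.123,.1355],[.4185,.1296,.2617],[.46,.127,.21],[.45,-.1,.25],[.55,-.2,.25]):
        for q0 in ([.62,.34,.2,2.11,-1.26,.52,.25],[0,.2,0,2,0,.3,0],[-.4,.15,1.3,2.05,-.93,.77,-.17],[.2,.2,-.7,2,.5,.5,0]):
            r=ik(np.array(t),x,y,np.array(q0)); tt,rr=fk2(r.x,P)
            print(t,((tt-t)*1000).round(0),rr.as_matrix()[:,2].round(2),r.x.round(2))
E
time python3 kin2.py
```

```text
0.024093182186510863 [ 2.5660e-01  4.4490e-01 -1.6300e-02  4.7950e-01 -1.9000e-03  2.9150e-01
 -2.5700e-02 -4.8500e-02  3.0914e+00 -1.6500e-02  1.5400e-02 -1.5300e-02
 -3.1000e-03  3.6400e-02]
[[4.5, 8.9, 0.8], [6.2, 8.1, -0.7], [2.7, 9.9, -3.2], [5.9, 7.8, -0.7], [1.9, -4.1, 7.2], [-5.9, 1.4, 1.7], [-3.1, 5.7, 4.5], [12.7, -2.8, -12.4], [1.0, 0.7, -3.3], [-1.1, -6.7, 0.2], [-10.0, -10.6, 2.4], [-10.7, 4.4, -4.5], [1.5, -2.1, 5.4], [9.6, 0.9, 2.6]]
0.03336737989219869
[0.455, -0.379, 0.2] [-0. -0. -0.] [ 0.61 -0.04 -0.79] [ 0.57  0.16  0.27  2.06 -0.88  0.64 -0.16]
[0.455, -0.379, 0.2] [0. 0. 0.] [ 0.61 -0.04 -0.79] [ 0.53  0.16  0.32  2.06 -0.89  0.65 -0.15]
[0.455, -0.379, 0.2] [-0.  0.  0.] [ 0.61 -0.04 -0.79] [-0.21  0.32  1.16  2.05 -1.14  0.83 -0.01]
[0.455, -0.379, 0.2] [0. 0. 0.] [ 0.61 -0.04 -0.79] [ 1.    0.15 -0.18  2.06 -0.8   0.6  -0.21]
[0.5246, 0.1225, 0.1105] [0. 0. 0.] [ 0.61 -0.04 -0.79] [-1.32  0.26  0.98  2.33  0.55  0.06 -2.56]
[0.5246, 0.1225, 0.1105] [0. 0. 0.] [ 0.61 -0.04 -0.79] [-1.31  0.26  0.98  2.33  0.56  0.06 -2.57]
[0.5246, 0.1225, 0.1105] [0. 0. 0.] [
[... 1491 characters left out ...]
[ 0. -0. -0.] [ 0.61 -0.04 -0.79] [ 0.32 -0.34 -0.08  2.38 -0.34  0.47 -1.14]
[0.45, -0.1, 0.25] [ 0. -0. -0.] [ 0.61 -0.04 -0.79] [ 0.02 -0.35  0.17  2.38 -0.12  0.45 -1.32]
[0.45, -0.1, 0.25] [ 0. -0. -0.] [ 0.61 -0.04 -0.79] [ 0.49 -0.35 -0.23  2.38 -0.46  0.49 -1.04]
[0.55, -0.2, 0.25] [-0. -0. -0.] [ 0.61 -0.04 -0.79] [ 0.43  0.   -0.05  2.11 -0.5   0.45 -0.86]
[0.55, -0.2, 0.25] [ 0. -0. -0.] [ 0.61 -0.04 -0.79] [ 0.19  0.    0.19  2.11 -0.49  0.45 -0.87]
[0.55, -0.2, 0.25] [ 0. -0. -0.] [ 0.61 -0.04 -0.79] [-0.6  -0.01  0.96  2.11 -0.45  0.44 -0.9 ]
[0.55, -0.2, 0.25] [ 0. -0. -0.] [ 0.61 -0.04 -0.79] [ 0.63  0.   -0.25  2.11 -0.51  0.45 -0.86]
real	0m7.984s
user	0m7.942s
sys	0m0.180s
```

```bash
cat > an.py <<'E'
from kin2 import *
u=np.array([.998,-.062,0])
can=np.array([.5526,.1215])
for th in (24,28,32,35,38):
  for zg in (.05,.06):     # grasp height above canister base
    a=np.radians(th); X=np.sin(a)*u+np.array([0,0,-np.cos(a)]); Y=np.array([-.062,-.998,0])
    for off in (0,-.008):
      for name,dx,dz in (('F',0,0),('up',-.008,.025),('back',None,None)):
        g=np.array([*(can+u[:2]*(off-.003)),.012+zg]); 
        T=g-.054*X
        if dx is None: T=T-.008*u+[0,0,.025]-.12*X
        else: T=T+dx*u+[0,0,dz]
        # clearance of tray edge
        xc=(40+off*1000-3)-54*np.sin(a)+(dx or 0)*1000; zc=T[2]*1000
        perp=(30-xc)*np.cos(a)+(179-zc)*np.sin(a)
        best=None
        for q0 in ([.2,.2,0,2.2,-.1,.3,-1.8],[-.3,.2,.3,2.2,.3,.3,-2],[.6,.1,-.6,2.2,-.3,.3,-1.5],[-.9,.2,.9,2.2,.3,.2,-2]):
            r=ik(T,X,Y,np.array(q0)); 
            if best is None or r.cost<best.cost: best=r
        t,rr=fk2(best.x,P); print(th,zg,off,name,T.round(3),'perp',round(perp) if dx is not None else '','err',round(np.linalg.norm(t-T)*1000),round(np.degrees(np.arccos(min(1,rr.as_matrix()[:,2]@X))),1),best.x.round(2))
E
python3 an.py
```

```text
24 0.05 0 F [0.528 0.123 0.111] perp 41 err 0 0.3 [-0.51  0.19  0.16  2.18  0.27  0.39 -2.2 ]
24 0.05 0 up [0.52  0.124 0.136] perp 38 err 0 0.3 [-0.5   0.12  0.14  2.18  0.27  0.46 -2.19]
24 0.05 0 back [0.471 0.127 0.246] perp  err 0 0.3 [-0.48 -0.14  0.06  2.16  0.25  0.75 -2.18]
24 0.05 -0.008 F [0.52  0.124 0.111] perp 49 err 0 0.3 [-0.51  0.17  0.16  2.2   0.29  0.39 -2.22]
24 0.05 -0.008 up [0.512 0.124 0.136] perp 46 err 0 0.3 [-0.5   0.11  0.14  2.2   0.29  0.46 -2.21]
24 0.05 -0.008 back [0.463 0.127 0.246] perp  err 0 0.3 [-0.48 -0.16  0.05  2.17  0.26  0.76 -2.19]
24 0.06 0 F [0.528 0.123 0.121] perp 37 err 0 0.3 [-0.5   0.17  0.15  2.17  0.27  0.42 -2.19]
24 0.06 0 up [0.52  0.124 0.146] perp 34 err 0 0.3 [-0.5   0.11  0.14  2.17  0.27  0.48 -2.19]
24 0.06 0 back [0.471 0.127 0.256] perp  err 0 0.3 [-0.48 -0.15  0.06  2.14  0.25  0.78 -2.18]
24 0.06 -0.008 F [0.52  0.124 0.121] perp 44 err 0 0.3 [-0.51  0.15  0.15  2.19  0.28  0.42 -2.21]
24 0.06 -0.008 up [0.512 0.124 0.146] perp 42 err 0 0.3 [-0.5   0.09  0.13  2.19  0.28  0.48 -2.2 ]
24 0.06 -0.008 back [0.463 0.127 0
[... 4029 characters left out ...]
0.53  0.12 -2.54]
38 0.05 -0.008 back [0.427 0.129 0.224] perp  err 0 0.4 [ 0.45 -0.5  -0.85  2.42 -0.22  0.45 -1.9 ]
38 0.06 0 F [0.516 0.124 0.115] perp 60 err 0 0.4 [-1.44  0.26  1.1   2.35  0.45  0.06 -2.48]
38 0.06 0 up [0.508 0.124 0.14 ] perp 51 err 0 0.4 [-1.7   0.17  1.34  2.35  0.55  0.15 -2.54]
38 0.06 0 back [0.435 0.129 0.234] perp  err 0 0.4 [ 0.48 -0.5  -0.86  2.39 -0.25  0.47 -1.86]
38 0.06 -0.008 F [0.508 0.124 0.115] perp 67 err 0 0.4 [-1.52  0.26  1.17  2.36  0.43  0.06 -2.47]
38 0.06 -0.008 up [0.5   0.125 0.14 ] perp 58 err 3 0.8 [-1.71  0.14  1.34  2.35  0.62  0.18 -2.6 ]
38 0.06 -0.008 back [0.427 0.129 0.234] perp  err 0 0.4 [ 0.41 -0.5  -0.81  2.41 -0.19  0.48 -1.92]
```

```bash
cat > an2.py <<'E'
from kin2 import *
u=np.array([.998,-.062,0]); can=np.array([.5526,.1215])
for th in (32,38):
  for sg in (1,-1):
    a=np.radians(th); X=np.sin(a)*u+np.array([0,0,-np.cos(a)]); Y=sg*np.array([-.062,-.998,0]); off=-.004; zg=.055
    g=np.array([*(can+u[:2]*(off-.003)),.012+zg]); F=g-.054*X; W1=F-.008*u+[0,0,.025]
    for n,T in (('F',F),('W1',W1),('W2',W1-.12*X),('pick',np.array([.455,-.379,.0977])),('hi',np.array([.5,-.15,.28]))):
      rs=[]
      for q0 in ([.2,.2,0,2.2,-.1,.3,0],[-.3,.2,.3,2.2,.3,.3,0],[.6,.1,-.6,2.2,-.3,.3,0],[-.9,.2,.9,2.2,.3,.2,0],[.6,.2,.2,2.1,-1.2,.5,1.],[-.4,.2,1,2.1,-1,.7,-1]):
        q0=np.array(q0); r=ik(T,X,Y,q0); t,rr=fk2(r.x,P)
        if np.linalg.norm(t-T)<.002: rs.append(r.x)
      print(th,sg,n,T.round(3)); 
      for x in rs[::2]: print('    ',x.round(2))
E
python3 an2.py
```

```text
32 1 F [0.517 0.124 0.113]
     [-0.57  0.14  0.2   2.28  0.64  0.25 -2.57]
     [-0.45  0.14  0.08  2.28  0.68  0.25 -2.6 ]
     [-1.65  0.5   1.34  2.28 -0.8   0.29 -1.37]
32 1 W1 [0.509 0.124 0.138]
     [-0.26  0.07 -0.12  2.28  0.62  0.32 -2.54]
     [ 0.17  0.08 -0.56  2.28  0.68  0.34 -2.58]
     [-0.28  0.07 -0.11  2.28  0.62  0.32 -2.53]
32 1 W2 [0.446 0.128 0.24 ]
     [ 0.62 -0.47 -0.93  2.3  -0.33  0.61 -1.76]
     [ 0.67 -0.5  -0.96  2.3  -0.39  0.62 -1.7 ]
     [ 0.67 -0.5  -0.96  2.3  -0.39  0.62 -1.7 ]
32 1 pick [ 0.455 -0.379  0.098]
     [ 0.7   0.33  0.09  2.07 -0.9   0.51 -0.1 ]
     [ 1.07  0.34 -0.31  2.08 -0.7   0.43 -0.24]
     [ 0.46  0.35  0.37  2.07 -1.01  0.57 -0.03]
32 1 hi [ 0.5  -0.15  0.28]
     [ 0.36 -0.16 -0.05  2.14 -0.27  0.63 -1.14]
     [ 0.86 -0.19 -0.5   2.14 -0.43  0.67 -1.02]
     [ 0.79 -0.18 -0.44  2.14 -0.4   0.66 -1.04]
32 -1 F [0.517 0.124 0.113]
     [-0.16  0.14 -0.21  2.28  0.77  0.28  0.47]
     [ 0.24  0.16 -0.63  2.27  0.9   0.32  0.37]
     [-0.33  0.14 -0.04  2.28  0.72  0.26  0.51]
32 -1 W1 [0.509 0.124 0.138]
     [-0.11  0.07
[... 1725 characters left out ...]
 [0.504 0.124 0.135]
     [-0.14  0.06 -0.26  2.34  1.04  0.25  0.19]
     [ 0.32  0.07 -0.73  2.34  1.08  0.27  0.16]
     [-0.11  0.06 -0.29  2.34  1.04  0.25  0.19]
38 -1 W2 [0.431 0.129 0.229]
     [-0.17 -0.32 -0.32  2.4   0.41  0.49  0.73]
     [ 0.16 -0.38 -0.6   2.41  0.15  0.45  0.94]
     [ 0.47 -0.5  -0.85  2.41 -0.24  0.46  1.26]
38 -1 pick [ 0.455 -0.379  0.098]
     [ 1.91  0.76 -1.24  2.13  0.59  0.28  1.94]
     [ 1.91  0.76 -1.24  2.13  0.59  0.28  1.94]
     [ 1.72  0.54 -1.02  2.13 -0.21  0.24  2.6 ]
38 -1 hi [ 0.5  -0.15  0.28]
     [-0.22 -0.23  0.48  2.22 -0.12  0.48  1.9 ]
     [ 0.37 -0.2  -0.05  2.21 -0.39  0.52  2.12]
     [ 0.36 -0.2  -0.04  2.21 -0.39  0.52  2.11]
```

Call:
arm_command([
  [[1,-0.4,0,-0.3,0],[1,-0.6,0,-0.45,0],[1,-0.6,0,-0.45,0],[1,-0.6,0,-0.5,0],[1,-0.6,0,-0.5,0],[1,-0.6,0,-0.5,0],[1,-0.6,0,-0.5,0],[1,0,0,0,0]],
])

```text
clock: 21.52
position: [0.4579, -0.3785, 0.2282]
ee_rot: [0.899, -0.028, -0.438, -0.011]
ft_force: [0.9, -0.3, -2.7]
grip_width: 0.574
```

```bash
python3 - <<'E'
from h import *
goto([.532,-.079,.228])
E
```

```text
t 21.52 pos [ 0.4579 -0.3785  0.2282] x [ 0.615 -0.041 -0.787] y [-0.06  -0.998  0.005] units [  1.34 -12.14  -1.79] F [ 0.9 -0.3 -2.7] g 0.574 q [ 0.5   0.11  0.32  2.03 -0.83  0.65 -0.23]
```

Call:
arm_command([
  [[1,0.1,-0.6,-0.1,0],[1,0.1,-1,-0.15,0],[1,0.1,-1,-0.15,0],[1,0.1,-1,-0.15,0],[1,0.1,-1,-0.15,0],[1,0.1,-1,-0.15,0],[1,0.1,-1,-0.15,0],[1,0.1,-1,-0.15,0],[1,0.1,-1,-0.15,0],[1,0.1,-1,-0.15,0],[1,0.1,-1,-0.15,0],[1,0.1,-0.8,-0.15,0]],
])

```text
clock: 22.52
position: [0.5263, -0.0942, 0.2251]
ee_rot: [0.897, -0.027, -0.441, -0.012]
ft_force: [-0.5, -0.0, -2.6]
grip_width: 0.574
```

```bash
python3 - <<'E'
from h import *
goto([.532,-.079,.1])
for c in ('scene','top'):
    im=manip.camera(c);cv2.imwrite(f'pics/m1_{c}.png',im[:,:,::-1])
E
```

```text
t 22.52 pos [ 0.5263 -0.0942  0.2251] x [ 0.61  -0.037 -0.792] y [-0.059 -0.998  0.002] units [ 4.08 -0.63  2.9 ] F [-0.5 -0.  -2.6] g 0.574 q [ 0.27 -0.09 -0.16  2.23 -0.13  0.34 -1.42]
```

View pics/m1_scene.png

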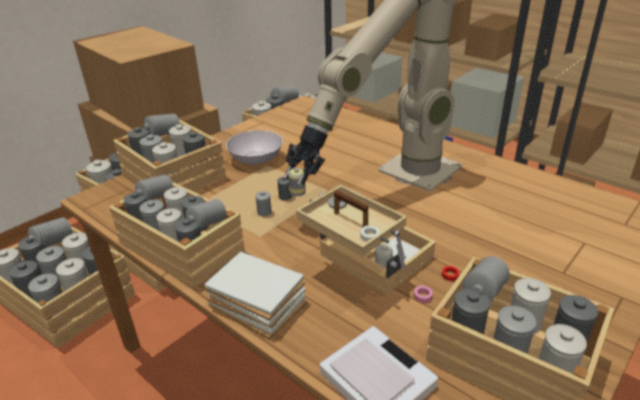

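View pics/m1_top.png

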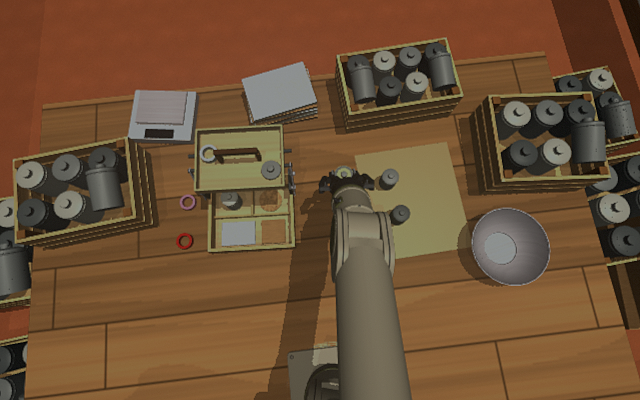

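```bash
cat > an3.py <<'E'
from kin2 import *
X=np.array([.611,-.038,-.791]);X/=np.linalg.norm(X)
for T in ([.555,-.07,.0985],[.585,-.07,.0985],[.62,-.07,.0985],[.585,-.07,.18]):
  for sg in (1,-1):
    Y=sg*np.array([-.061,-.998,0])
    for q0 in ([.27,-.09,-.16,2.23,-.13,.34,-1.42],[.27,.1,-.16,2.1,.2,.34,1.7],[-.5,.1,.4,2.1,.2,.34,0]):
        T=np.array(T);r=ik(T,X,Y,np.array(q0)); t,rr=fk2(r.x,P); print(T,sg,round(np.linalg.norm(t-T)*1000,1),round(float(np.degrees(np.arccos(min(1,rr.as_matrix()[:,2]@X)))),1),r.x.round(2))
E
python3 an3.py
```

```text
[ 0.555  -0.07    0.0985] 1 0.3 0.3 [-0.35  0.23  0.39  2.28 -1.27  0.06 -0.37]
[ 0.555  -0.07    0.0985] 1 5.4 4.4 [ 0.86  0.3  -0.77  2.27  2.28  0.06  2.6 ]
[ 0.555  -0.07    0.0985] 1 0.3 0.3 [-0.35  0.23  0.39  2.28 -1.27  0.06 -0.37]
[ 0.555  -0.07    0.0985] -1 43.4 17.5 [ 1.4   0.55 -1.16  2.28 -1.27  0.06 -2.6 ]
[ 0.555  -0.07    0.0985] -1 1.3 1.0 [-0.3   0.22  0.35  2.28 -1.09  0.06  2.6 ]
[ 0.555  -0.07    0.0985] -1 0.0 0.0 [ 0.94  0.31 -0.84  2.28  1.33  0.06  0.42]
[ 0.585  -0.07    0.0985] 1 0.0 0.0 [-0.28  0.28  0.32  2.21 -1.22  0.06 -0.43]
[ 0.585  -0.07    0.0985] 1 5.7 4.9 [ 0.72  0.34 -0.64  2.21  2.26  0.06  2.6 ]
[ 0.585  -0.07    0.0985] 1 0.0 0.0 [-0.28  0.28  0.32  2.21 -1.22  0.06 -0.42]
[ 0.585  -0.07    0.0985] -1 42.3 18.0 [ 1.28  0.58 -1.08  2.22 -1.27  0.06 -2.6 ]
[ 0.585  -0.07    0.0985] -1 0.0 0.0 [ 0.77  0.34 -0.69  2.21  1.23  0.06  0.51]
[ 0.585  -0.07    0.0985] -1 0.0 0.0 [ 0.77  0.34 -0.69  2.21  1.23  0.06  0.51]
[ 0.62   -0.07    0.0985] 1 0.0 0.0 [ 0.61  0.38 -0.54  2.13  1.07  0.06 -2.49]
[ 0.62   -0.07    0.0985] 1 6.1 5.6 [ 0.6   0.39 -0.53  2.14  2.25  0.06  2.6 ]
[ 0.62   -0.07    0.0985] 1 0.0 0.0 [-0.21  0.34  0.25  2.13 -1.06  0.06 -0.58]
[ 0.62   -0.07    0.0985] -1 41.0 18.6 [ 1.16  0.61 -1.    2.14 -1.27  0.06 -2.6 ]
[ 0.62   -0.07    0.0985] -1 0.0 0.0 [ 0.61  0.38 -0.54  2.13  1.07  0.06  0.65]
[ 0.62   -0.07    0.0985] -1 0.0 0.0 [ 0.61  0.38 -0.54  2.13  1.07  0.06  0.64]
[ 0.585 -0.07   0.18 ] 1 0.0 0.0 [ 0.25  0.1  -0.18  2.2  -0.14  0.18 -1.42]
[ 0.585 -0.07   0.18 ] 1 13.8 11.7 [ 1.12  0.23 -1.05  2.24  2.24  0.06  2.6 ]
[ 0.585 -0.07   0.18 ] 1 0.0 0.0 [-0.5   0.12  0.58  2.19 -0.4   0.2  -1.2 ]
[ 0.585 -0.07   0.18 ] -1 43.2 20.6 [ 1.53  0.51 -1.36  2.25 -1.27  0.06 -2.6 ]
[ 0.585 -0.07   0.18 ] -1 0.0 0.0 [ 0.3   0.1  -0.24  2.2  -0.12  0.18  1.7 ]
[ 0.585 -0.07   0.18 ] -1 0.0 0.0 [-0.08  0.1   0.15  2.2  -0.25  0.19  1.81]
```

```bash
cat > an4.py <<'E'
import kin2
from kin2 import *
X=np.array([.611,-.038,-.791]);X/=np.linalg.norm(X)
kin2.lo=np.array([-2.5,-.45,-1.4,.2,-1.2,.12,-2.5]);kin2.hi=np.array([2.5,2,1.28,2.38,4.3,2,2.5])
rng=np.random.default_rng(0)
S={1:[[.62,.34,.2,2.11,-1.2,.52,.25],[-.3,.3,.3,2.2,-1.1,.2,-.4],[.3,.3,-.2,2.1,0,.2,-1.5]],-1:[[.77,.34,-.69,2.2,1.2,.2,.5],[1.5,.4,-.8,2.1,-.3,.35,2.4],[.3,.2,-.2,2.1,0,.3,1.7],[1.8,.64,-1.15,2.08,.4,.36,2.03]]}
for x in (.5,.55,.6,.65,.7):
  for y in (-.3,-.2,-.15,-.1,-.05,0):
    T=np.array([x,y,.0985]); o=[]
    for sg in (1,-1):
      best=9
      for q0 in S[sg]:
        r=ik(T,X,sg*np.array([-.061,-.998,0]),np.array(q0)); t,rr=fk2(r.x,P)
        e=np.linalg.norm(t-T)*1000+np.degrees(np.arccos(min(1,rr.as_matrix()[:,2]@X)))
        if e<best: best=e;bq=r.x
      o.append((round(best,1),bq.round(2).tolist() if best<1 else ''))
    print(T,o)
E
python3 an4.py
```

```text
[ 0.5    -0.3     0.0985] [(np.float64(0.0), [0.55, 0.28, 0.06, 2.17, -1.2, 0.37, 0.05]), (np.float64(0.0), [1.5, 0.45, -0.96, 2.19, -0.3, 0.13, 2.49])]
[ 0.5    -0.2     0.0985] [(np.float64(0.0), [0.71, 0.19, -0.33, 2.3, -1.2, 0.17, -0.08]), (np.float64(0.0), [1.66, 0.55, -1.27, 2.31, 1.12, 0.14, 1.04])]
[ 0.5    -0.15    0.0985] [(np.float64(1.4), ''), (np.float64(0.0), [1.59, 0.47, -1.29, 2.35, 1.3, 0.12, 0.75])]
[ 0.5    -0.1     0.0985] [(np.float64(3.6), ''), (np.float64(0.1), [1.5, 0.39, -1.31, 2.38, 1.45, 0.12, 0.46])]
[ 0.5    -0.05    0.0985] [(np.float64(7.6), ''), (np.float64(5.8), '')]
[0.5    0.     0.0985] [(9, ''), (np.float64(7.0), '')]
[ 0.55   -0.3     0.0985] [(np.float64(0.0), [0.43, 0.36, 0.13, 2.07, -1.2, 0.36, -0.02]), (np.float64(0.0), [1.28, 0.48, -0.81, 2.1, -0.26, 0.13, 2.39])]
[ 0.55   -0.2     0.0985] [(np.float64(0.0), [0.4, 0.27, -0.06, 2.2, -1.2, 0.18, -0.14]), (np.float64(0.0), [1.44, 0.55, -1.11, 2.2, 1.1, 0.14, 1.01])]
[ 0.55   -0.15    0.0985] [(np.float64(0.7), [0.22, 0.23, 0.01, 2.24, -1.2, 0.12, -0.24]), (np.float64(0.0), [1.34, 0.48, -1.1, 2.
[... 2365 characters left out ...]
6, 0.3, -0.38]), (np.float64(0.0), [1.02, 0.72, -0.89, 1.86, 1.08, 0.26, 0.99])]
[ 0.7    -0.15    0.0985] [(np.float64(0.0), [-0.15, 0.52, 0.37, 1.9, -1.14, 0.24, -0.47]), (np.float64(0.0), [0.89, 0.65, -0.82, 1.9, 1.12, 0.23, 0.84])]
[ 0.7    -0.1     0.0985] [(np.float64(0.0), [-0.27, 0.51, 0.4, 1.93, -1.1, 0.19, -0.58]), (np.float64(0.0), [0.76, 0.6, -0.74, 1.92, 1.17, 0.22, 0.68])]
[ 0.7    -0.05    0.0985] [(np.float64(0.0), [-0.42, 0.51, 0.46, 1.94, -1.06, 0.16, -0.71]), (np.float64(0.0), [0.63, 0.56, -0.69, 1.94, 1.23, 0.23, 0.53])]
[0.7    0.     0.0985] [(np.float64(0.0), [-0.59, 0.53, 0.56, 1.95, -1.02, 0.15, -0.84]), (np.float64(0.0), [0.52, 0.55, -0.67, 1.94, 1.29, 0.27, 0.38])]
```

```bash
python3 - <<'E'
from h import *
print(atz('top',(127,345),0),atz('top',(110,336),0.1),proj('top',[.708,-.07,0]),proj('top',[.708,-.07,.08]))
goto([.68,-.07,.22])
E
```

```text
[ 0.77313703 -0.13687997  0.        ] [ 0.78669171 -0.10525236  0.1       ] [148.03003913 326.92013457] [138.34759234 327.31568038]
t 22.62 pos [ 0.5269 -0.0928  0.2253] x [ 0.61  -0.035 -0.792] y [-0.055 -0.998  0.002] units [ 3.87 -1.25 -4.67] F [-0.3 -0.3 -2.7] g 0.579 q [ 0.27 -0.09 -0.16  2.23 -0.13  0.34 -1.41]
```

Call:
arm_command([
  [[1,0.3,-0.2,-0.4,0],[1,0.55,-0.3,-0.7,0],[1,0.55,-0.3,-0.7,0],[1,0.55,-0.3,-0.7,0],[1,0.55,-0.3,-0.7,0],[1,0.55,-0.3,-0.7,0],[1,0.4,-0.13,-0.56,0],[1,0.4,0,0.3,0],[1,0.5,0,0.4,0],[1,0.5,0,0.4,0],[1,0.5,0,0.4,0]],
])

```text
clock: 23.53
position: [0.6689, -0.0604, 0.1637]
ee_rot: [0.897, -0.028, -0.441, -0.012]
ft_force: [-0.2, 0.6, -2.8]
grip_width: 0.571
```

```bash
python3 - <<'E'
from h import *
goto([.67,-.055,.0985])
E
```

```text
t 23.53 pos [ 0.6689 -0.0604  0.1637] x [ 0.609 -0.04  -0.792] y [-0.061 -0.998  0.003] units [ 2.08 -0.23  1.57] F [-0.2  0.6 -2.8] g 0.571 q [ 0.12  0.29 -0.12  1.97  0.29  0.24 -1.88]
```

Call:
arm_command([
  [[1,0.4,0,0.3,0],[1,0.4,0,0.3,0],[1,0.4,0,0.3,0],[1,0.4,0,0.3,0],[1,0.2,0,0.15,0],[1,0,0,0,0]],
])

```text
clock: 24.03
position: [0.6693, -0.0603, 0.107]
ee_rot: [0.897, -0.028, -0.442, -0.012]
ft_force: [-0.5, -0.4, -2.2]
grip_width: 0.576
```

```bash
python3 - <<'E'
from h import *
goto([.67,-.055,.0985])
E
```

```text
t 24.03 pos [ 0.6693 -0.0603  0.107 ] x [ 0.608 -0.04  -0.793] y [-0.061 -0.998  0.004] units [ 0.28 -0.21  0.2 ] F [-0.5 -0.4 -2.2] g 0.576 q [ 0.02  0.38 -0.02  2.    0.36  0.12 -1.96]
```

Call:
arm_command([
  [[1,0.1,0,0.08,0],[1,0.1,0,0.08,0],[1,0.07,0,0.05,0],[1,0,0,0,0],[0.5,0,0,0,0]],
])

```text
clock: 24.45
position: [0.671, -0.0602, 0.1018]
ee_rot: [0.898, -0.028, -0.439, -0.012]
ft_force: [-0.4, 0.1, -2.6]
grip_width: 0.573
```

```bash
python3 - <<'E'
from h import *
goto([.67,-.055,.0985])
im=manip.camera('scene');b=(230,90,420,230);cr=im[b[1]:b[3],b[0]:b[2]]; cv2.imwrite('pics/r1.png',cv2.resize(cr[:,:,::-1],None,fx=4,fy=4,interpolation=cv2.INTER_CUBIC))
E
```

```text
t 24.45 pos [ 0.671  -0.0602  0.1018] x [ 0.612 -0.04  -0.79 ] y [-0.061 -0.998  0.003] units [ 0.07 -0.21  0.12] F [-0.4  0.1 -2.6] g 0.573 q [ 0.01  0.39 -0.    2.    0.37  0.1  -1.98]
```

View pics/r1.png

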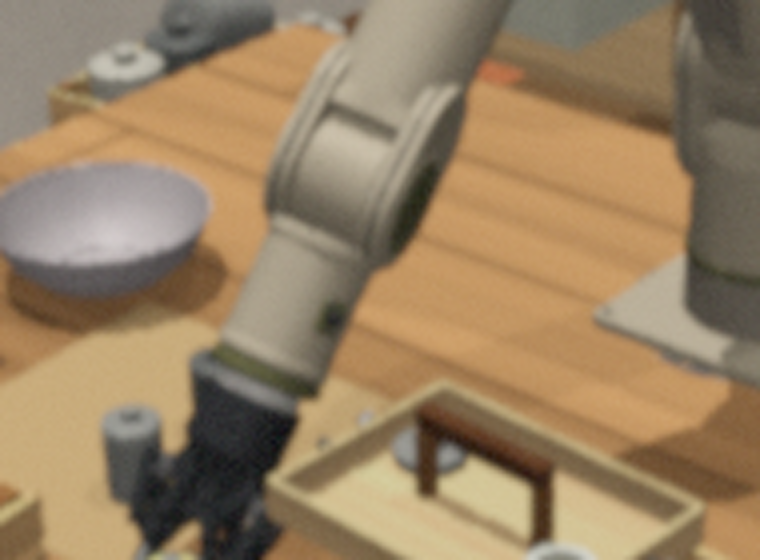

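Call:
arm_command([
  [[1,0.06,0,0.05,0],[1,0.06,0,0.05,0],[1,0,0,0,0]],
])

```text
clock: 24.75
position: [0.671, -0.0602, 0.0977]
ee_rot: [0.898, -0.028, -0.439, -0.012]
ft_force: [0.5, -0.0, -1.6]
grip_width: 0.573
```

```bash
python3 - <<'E'
from h import *
goto([.67,-.055,.0985])
E
```

```text
t 24.75 pos [ 0.671  -0.0602  0.0977] x [ 0.612 -0.04  -0.79 ] y [-0.061 -0.998  0.003] units [-0.06 -0.21  0.02] F [ 0.5 -0.  -1.6] g 0.573 q [ 0.    0.4   0.01  2.    0.37  0.09 -1.99]
```

Call:
arm_command([
  [[0.4,0.02,0,0.01,0],[0.1,0,0,0,0],[0,0,0,0,0],[0,0,0,0,0],[0,0,0,0,0],[0,-0.5,0,-0.4,0],[0,-0.9,0,-0.7,0],[0,-0.9,0,-0.7,0],[0,-0.9,0,-0.7,0],[0,-0.9,0,-0.7,0],[0,0,0,0,-7],[0,0,0,0,-7]],
])

```text
clock: 25.75
position: [0.6722, -0.06, 0.2303]
ee_rot: [0.893, 0.026, -0.438, 0.1]
ft_force: [-0.2, -0.3, -0.8]
grip_width: 1.0
```

Call:
arm_command([
  [[0,0,0,0,-7.1],[0,0,0,0,-7.1],[0,0,0,0,-7.1],[0,0,0,0,-7.1],[0,0,0,0,-7.1],[0,0,0,0,-7.1],[0,0,0,0,-7.1],[0,0,0,0,-7.1],[0,0,0,0,-7.1],[0,0,0,0,-7.1],[0,0,0,0,-7.1],[0,0,0,0,-7.1]],
])

```text
clock: 26.75
position: [0.6713, -0.0599, 0.2272]
ee_rot: [0.589, 0.317, -0.305, 0.678]
ft_force: [-0.4, 0.1, -0.0]
grip_width: 1.002
```

```bash
python3 - <<'E'
from h import *
goto([.67,-.06,.2])
for c in ('scene','top'):
    im=manip.camera(c);cv2.imwrite(f'pics/f1_{c}.png',im[:,:,::-1])
E
```

```text
t 26.75 pos [ 0.6713 -0.0599  0.2272] x [ 0.612 -0.04  -0.79 ] y [0.788 0.12  0.604] units [ 0.83 -0.7  -0.11] F [-0.4  0.1 -0. ] g 1.002 q [ 0.51  0.25 -0.56  1.9   0.44  0.4  -0.23]
```

View pics/f1_scene.png

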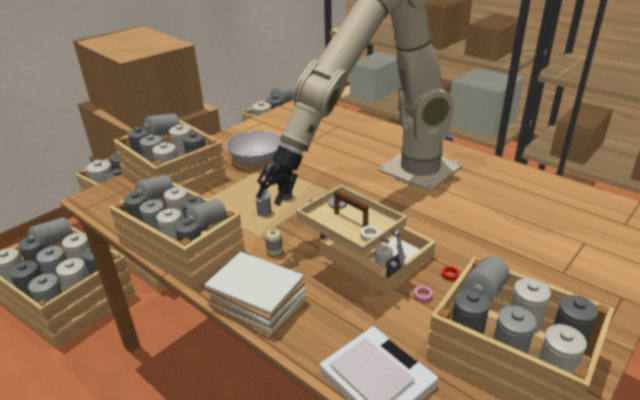

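Call:
arm_command([
  [[0,0,0,0,-6.7],[0,0,0,0,-6.7],[0,0,0,0,-6.7],[0,0,0,0,-6.7],[0,0,0,0,-6.7],[0,0,0,0,-6.7],[0,0,0,0,-6.7],[0,0,0,0,-6.7],[0,0,0,0,-6.7],[0,0,0,0,-6.7],[0,0,0,0,-6.7],[0,0,0,0,-6.7]],
])

```text
clock: 27.85
position: [0.6713, -0.0599, 0.2272]
ee_rot: [0.015, 0.439, -0.029, 0.898]
ft_force: [0.8, 0.3, 0.7]
grip_width: 1.001
```

```bash
python3 - <<'E'
from h import *
goto([.67,-.06,.0977]);o=obs();print(R.from_quat(o['ee_rot']).as_matrix().round(3))
im=manip.camera('top')
a=[(d['pixel'],d['confidence']) for d in manip.pinpoint('banded_mid','top')];im=manip.camera('scene')
b=[(d['pixel'],d['confidence']) for d in manip.pinpoint('banded_mid','scene')];print(a,b)
for x in b: print(atz('scene',x[0],.04))
E
```

```text
t 27.85 pos [ 0.6713 -0.0599  0.2272] x [ 0.612 -0.04  -0.79 ] y [0.066 0.998 0.001] units [ 4.06 -0.02 -3.22] F [0.8 0.3 0.7] g 1.001 q [ 0.75  0.31 -0.84  1.89  0.64  0.44  1.02]
[[ 0.612  0.066  0.788]
 [-0.04   0.998 -0.053]
 [-0.79   0.001  0.613]]
[] [([242.2, 272.8], 0.73)]
[ 0.7007551  -0.06292162  0.04      ]
```

Call:
arm_command([
  [[0,0.5,0,-0.4,0],[0,0.7,0,-0.54,0],[0,0.7,0,-0.54,0],[0,0.7,0,-0.54,0],[0,0.7,0,-0.54,0],[0,0.4,0,-0.3,0],[0,0.35,0,-0.28,0],[0,0,0,0,0]],
])

```text
clock: 28.72
position: [0.6702, -0.0591, 0.0965]
ee_rot: [0.017, 0.441, -0.03, 0.897]
ft_force: [-0.3, -0.1, 0.3]
grip_width: 0.997
```

```bash
python3 - <<'E'
from h import *
goto([.671,-.0605,.099])
E
```

```text
t 28.72 pos [ 0.6702 -0.0591  0.0965] x [ 0.609 -0.039 -0.792] y [0.07  0.998 0.004] units [-0.06 -0.05  0.09] F [-0.3 -0.1  0.3] g 0.997 q [ 0.4   0.44 -0.44  1.98  1.13  0.21  0.5 ]
```

Call:
arm_command([
  [[0.3,0,0,0,0],[0.5,0,0,0,0],[1,0,0,0,0],[1,0,0,0,0],[1,0,0,0,0],[1,0,0,0,0],[1,0,0,0,0]],
], force=45)

```text
clock: 29.3
position: [0.6721, -0.0599, 0.1004]
ee_rot: [0.016, 0.438, -0.03, 0.898]
ft_force: [-3.3, -0.1, 5.8]
grip_width: 0.575
```

```bash
python3 - <<'E'
from h import *
goto([.671,-.0605,.22])
im=manip.camera('scene');print([(d['pixel'],d['confidence'],atz('scene',d['pixel'],.04)) for d in manip.pinpoint('banded_mid','scene')])
b=(230,180,350,280);cr=im[b[1]:b[3],b[0]:b[2]]; cv2.imwrite('pics/r2.png',cv2.resize(cr[:,:,::-1],None,fx=5,fy=5,interpolation=cv2.INTER_CUBIC))
E
python3 - <<'E'
import sys;sys.path.insert(0,'.')
from kin2 import *
X=np.array([.61,-.04,-.791]);X/=np.linalg.norm(X);Y=np.array([.066,.998,0])
u=np.array([.998,-.062,0]);F=np.array([.5226-.001,.1225,.1105])
W1=F-.008*u+[0,0,.025];W2=W1-.08*X
q=np.array([.4,.44,-.44,1.98,1.13,.21,.5])
for n,T in (('start up',np.array([.67,-.06,.23])),('mid',np.array([.55,-.06,.25])),('side',W2+[0,-.19,.03]),('W2',W2),('W1',W1),('F',F)):
    r=ik(T,X,Y,q);q=r.x;t,rr=fk2(q,P);print(n,T.round(3),round(np.linalg.norm(t-T)*1000,1),q.round(2))
E
```

```text
t 29.3 pos [ 0.6721 -0.0599  0.1004] x [ 0.614 -0.04  -0.789] y [0.067 0.998 0.002] units [-3.8  -0.02  2.91] F [-3.3 -0.1  5.8] g 0.575 q [ 0.4   0.44 -0.45  1.98  1.13  0.21  0.5 ]
[([243.0, 271.7], 0.59, array([ 0.70546207, -0.06265812,  0.04      ]))]
start up [ 0.67 -0.06  0.23] 0.0 [ 0.93  0.33 -0.99  1.95  0.6   0.38  1.09]
mid [ 0.55 -0.06  0.25] 0.0 [ 0.7  -0.12 -0.61  2.2  -0.28  0.38  1.8 ]
side [ 0.465 -0.064  0.229] 0.0 [ 0.57 -0.31 -0.42  2.39 -0.47  0.41  2.01]
W2 [0.465 0.126 0.199] 0.0 [ 0.83 -0.5  -1.17  2.38 -0.52  0.38  1.51]
W1 [0.514 0.123 0.136] 0.0 [ 0.49  0.1  -0.9   2.32  1.1   0.3   0.16]
F [0.522 0.122 0.11 ] 0.0 [ 0.43  0.2  -0.84  2.3   1.35  0.32 -0.05]
```

View pics/r2.png

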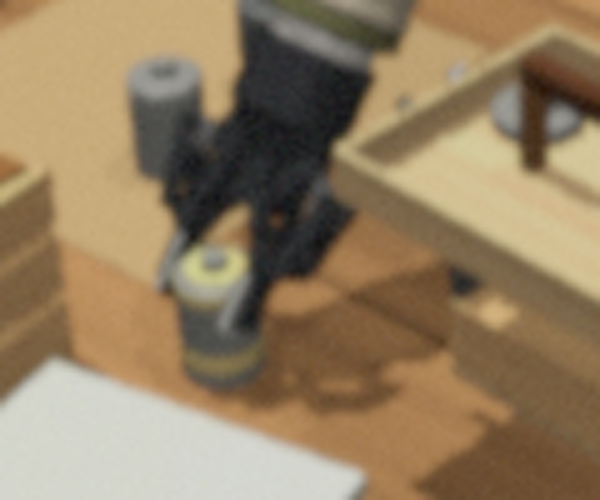

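Call:
arm_command([
  [[1,-0.4,0,0.3,0],[1,-0.7,0,0.55,0],[1,-0.8,0,0.6,0],[1,-0.8,0,0.6,0],[1,-0.5,0,0,0],[1,-0.6,-0.06,-0.77,0],[1,-0.6,-0.06,-0.77,0],[1,-0.6,-0.06,-0.77,0],[1,-0.6,-0.06,-0.77,0],[1,-0.6,-0.06,-0.77,0],[1,-0.6,-0.06,-0.77,0],[1,-0.4,-0.06,-0.6,0]],
])

```text
clock: 30.4
position: [0.5179, -0.0586, 0.1927]
ee_rot: [0.016, 0.442, -0.029, 0.896]
ft_force: [-0.3, 0.6, -3.2]
grip_width: 0.573
```

```bash
python3 - <<'E'
from h import *
goto([.477,-.06,.19])
goto([.477,.127,.19])
E
```

```text
t 30.4 pos [ 0.5179 -0.0586  0.1927] x [ 0.608 -0.038 -0.793] y [0.066 0.998 0.003] units [-0.91 -0.16 -1.36] F [-0.3  0.6 -3.2] g 0.573 q [ 1.12 -0.06 -1.06  2.26 -0.15  0.26  1.68]
t 30.4 pos [ 0.5179 -0.0586  0.1927] x [ 0.608 -0.038 -0.793] y [0.066 0.998 0.003] units [-1.19  7.3  -1.76] F [-0.3  0.6 -3.2] g 0.573 q [ 1.12 -0.06 -1.06  2.26 -0.15  0.26  1.68]
```

Call:
arm_command([
  [[1,-0.4,0.2,-0.5,0],[1,-0.5,0.3,-0.7,0],[1,-0.3,0.6,-0.4,0],[1,0,0.9,-0.05,0],[1,0,0.9,-0.05,0],[1,0,0.9,-0.05,0],[1,0,0.9,0,0],[1,0,0.9,0,0],[1,0,0.9,0,0],[1,0,0.7,0,0],[1,0,0,0,0]],
])

```text
clock: 31.32
position: [0.4782, 0.1284, 0.1909]
ee_rot: [0.014, 0.441, -0.027, 0.897]
ft_force: [0.1, 0.1, -3.5]
grip_width: 0.574
```

```bash
python3 - <<'E'
from h import *
goto([.5136,.1247,.1375])
for c,b in (('scene',(300,130,460,280)),('top',(170,120,350,270))):
    im=manip.camera(c);cr=im[b[1]:b[3],b[0]:b[2]]; cv2.imwrite(f'pics/w2_{c}.png',cv2.resize(cr[:,:,::-1],None,fx=4,fy=4,interpolation=cv2.INTER_CUBIC))
E
```

```text
t 31.32 pos [0.4782 0.1284 0.1909] x [ 0.609 -0.036 -0.792] y [0.061 0.998 0.001] units [ 2.56 -0.06 -0.18] F [ 0.1  0.1 -3.5] g 0.574 q [ 1.13 -0.45 -1.44  2.28 -0.48  0.34  1.48]
```

View pics/w2_scene.png

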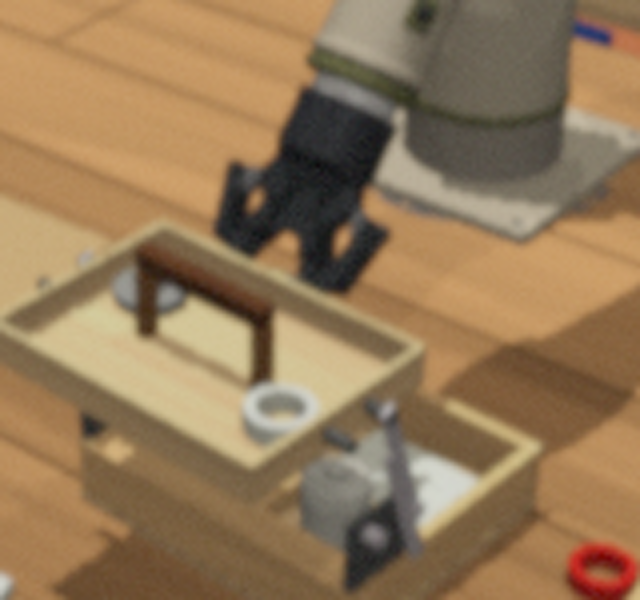

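View pics/w2_top.png

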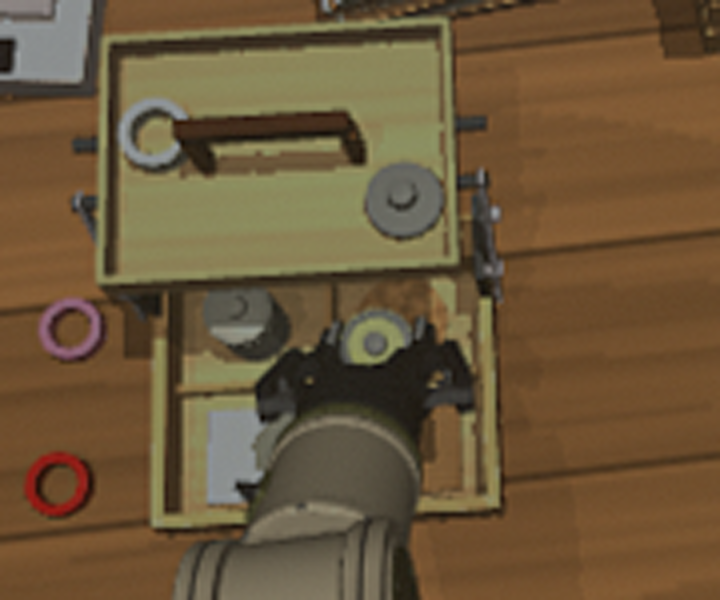

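Call:
arm_command([
  [[1,0.2,0,0,0],[1,0.4,0,0,0],[1,0.4,0,0,0],[1,0.3,0,0,0],[1,0,0,0,0]],
])

```text
clock: 31.83
position: [0.4807, 0.1167, 0.1795]
ee_rot: [0.016, 0.446, -0.03, 0.894]
ft_force: [-0.4, 0.3, -3.3]
grip_width: 0.576
```

```bash
python3 - <<'E'
from h import *
k=atz('top',(205.75,263.5),.1705);print('rel',k-np.array([.4782,.1284,.1909]))
goto([.5136,.1247,.1375])
E
```

```text
rel [ 0.02516027 -0.00436647 -0.0204    ]
t 31.83 pos [0.4807 0.1167 0.1795] x [ 0.6   -0.04  -0.799] y [0.068 0.998 0.001] units [2.12 0.4  0.02] F [-0.4  0.3 -3.3] g 0.576 q [ 1.11 -0.27 -1.47  2.29  0.07  0.3   1.02]
```

Call:
arm_command([
  [[1,0.2,0.2,0,0],[1,0.3,0.2,0,0],[1,0.3,0.1,0,0],[1,0.2,0,0,0],[1,0,0,0,0]],
])

```text
clock: 32.25
position: [0.4815, 0.1206, 0.1662]
ee_rot: [0.015, 0.46, -0.03, 0.887]
ft_force: [-1.5, 0.4, -3.5]
grip_width: 0.575
```

```bash
python3 - <<'E'
from h import *
goto([.5136,.1247,.1375])
E
```

```text
t 32.25 pos [0.4815 0.1206 0.1662] x [ 0.575 -0.039 -0.817] y [ 0.066  0.998 -0.001] units [1.67 0.25 0.38] F [-1.5  0.4 -3.5] g 0.575 q [ 1.01  0.01 -1.47  2.28  0.79  0.43  0.39]
```

Call:
arm_command([
  [[1,0.2,0.1,0.1,0],[1,0.3,0.1,0.1,0],[1,0.3,0.05,0.1,0],[1,0.2,0,0,0],[1,0,0,0,0]],
])

```text
clock: 32.67
position: [0.5017, 0.1259, 0.1502]
ee_rot: [0.015, 0.461, -0.03, 0.887]
ft_force: [0.1, 0.5, -3.5]
grip_width: 0.576
```

```bash
python3 - <<'E'
from h import *
goto([.5136,.1247,.1375])
for c,b in (('scene',(300,130,460,280)),('top',(170,120,350,270))):
    im=manip.camera(c);cr=im[b[1]:b[3],b[0]:b[2]]; cv2.imwrite(f'pics/w3_{c}.png',cv2.resize(cr[:,:,::-1],None,fx=4,fy=4,interpolation=cv2.INTER_CUBIC))
E
```

```text
t 32.67 pos [0.5017 0.1259 0.1502] x [ 0.573 -0.04  -0.818] y [ 0.067  0.998 -0.002] units [ 0.69 -0.01  0.1 ] F [ 0.1  0.5 -3.5] g 0.576 q [ 0.79  0.21 -1.31  2.25  1.13  0.56  0.13]
```

View pics/w3_top.png

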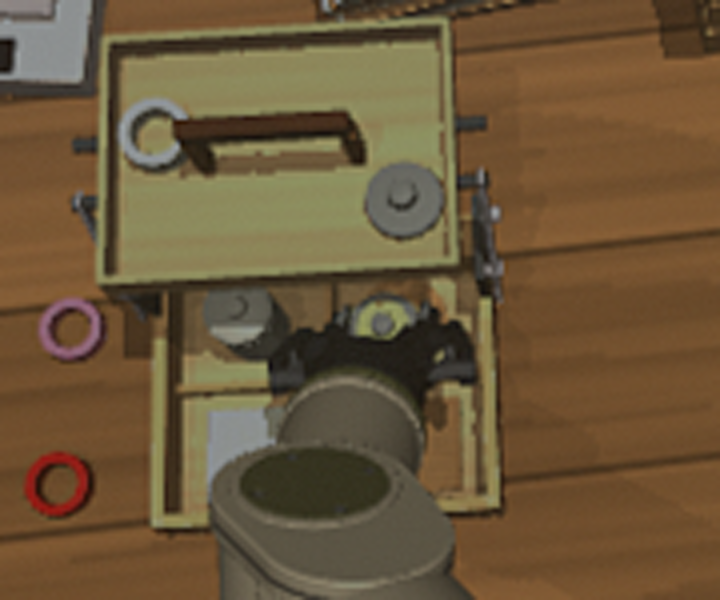

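View pics/w3_scene.png

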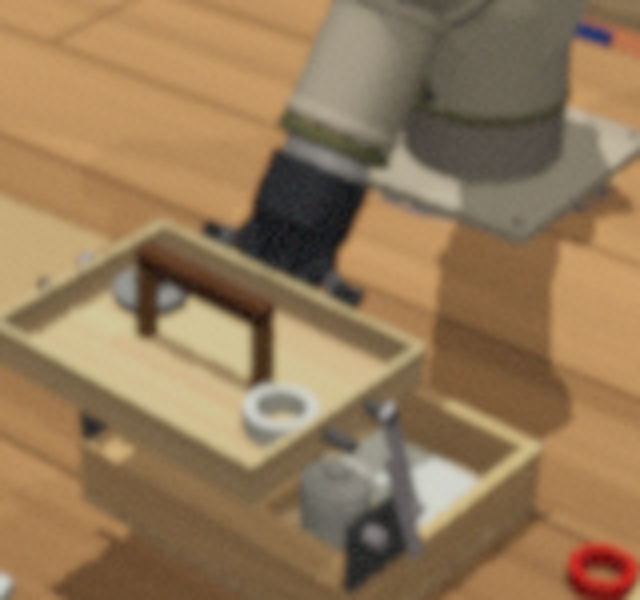

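Call:
arm_command([
  [[1,0.2,0,0.08,0],[1,0.25,0,0.1,0],[1,0.22,0,0.08,0],[1,0.2,0,-0.05,0],[1,0.25,0,-0.07,0],[1,0.25,0,-0.07,0],[1,0.1,0,-0.03,0],[1,0,0,0,0]],
])

```text
clock: 33.43
position: [0.5245, 0.1243, 0.122]
ee_rot: [0.014, 0.459, -0.03, 0.888]
ft_force: [-0.4, 0.2, -3.3]
grip_width: 0.571
```

```bash
python3 - <<'E'
from h import *
k=atz('top',(200.5,265),.13);print('rel',k-np.array([.5017,.1259,.1502]))
goto([.5245,.125,.114])
im=manip.camera('top');b=(220,160,310,240);cr=im[b[1]:b[3],b[0]:b[2]]; cv2.imwrite('pics/w4.png',cv2.resize(cr[:,:,::-1],None,fx=7,fy=7,interpolation=cv2.INTER_CUBIC))
E
```

```text
rel [ 0.02523493 -0.00168746 -0.0202    ]
t 33.43 pos [0.5245 0.1243 0.122 ] x [ 0.577 -0.041 -0.816] y [ 0.067  0.998 -0.003] units [ 0.26  0.03 -0.19] F [-0.4  0.2 -3.3] g 0.571 q [ 0.65  0.35 -1.18  2.22  1.34  0.61 -0.01]
```

View pics/w4.png

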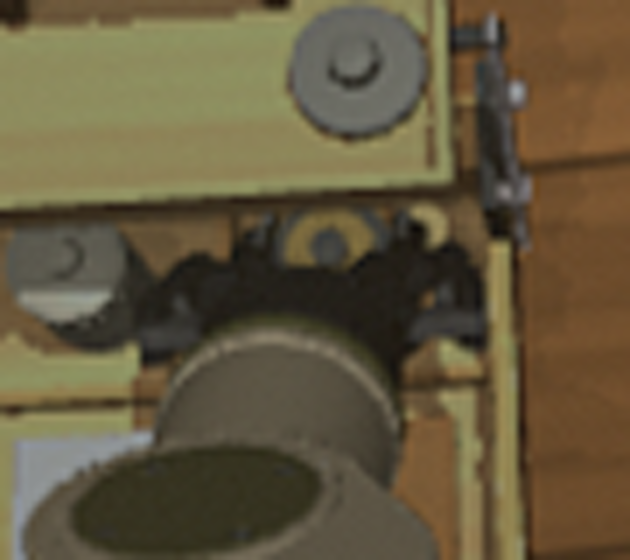

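Call:
arm_command([
  [[1,0.1,0,-0.02,0],[1,0.1,0,-0.02,0],[1,0.1,0,-0.03,0],[1,0,0,0,0]],
])

```text
clock: 33.82
position: [0.5278, 0.1244, 0.1146]
ee_rot: [0.014, 0.458, -0.03, 0.888]
ft_force: [0.1, -0.8, -2.9]
grip_width: 0.573
```

```bash
python3 - <<'E'
from h import *
print('knob',atz('top',(195,266.9),.102))
goto([.5275,.125,.112])
E
```

```text
knob [0.54910767 0.12119995 0.102     ]
t 33.82 pos [0.5278 0.1244 0.1146] x [ 0.578 -0.04  -0.815] y [ 0.066  0.998 -0.002] units [ 0.08  0.02 -0.07] F [ 0.1 -0.8 -2.9] g 0.573 q [ 0.62  0.38 -1.16  2.22  1.38  0.62 -0.04]
```

Call:
arm_command([
  [[1,0.04,0,-0.03,0],[1,0.04,0,-0.03,0],[1,0,0,0,0]],
])

```text
clock: 34.07
position: [0.529, 0.1247, 0.1143]
ee_rot: [0.013, 0.456, -0.03, 0.889]
ft_force: [-15.3, -5.0, 25.5]
grip_width: 0.575
```

```bash
python3 - <<'E'
from h import *
goto([.5275,.125,.112])
E
```

```text
t 34.07 pos [0.529  0.1247 0.1143] x [ 0.581 -0.042 -0.812] y [ 0.066  0.998 -0.004] units [ 0.04  0.01 -0.1 ] F [-15.3  -5.   25.5] g 0.575 q [ 0.62  0.38 -1.15  2.22  1.4   0.62 -0.05]
```

Call:
arm_command([
  [[1,-0.04,0,0.03,0],[0.35,0,0,0,0],[0.25,0,0,0,0],[0.25,0,0,0,0],[0.25,0,0,0,0],[0.25,0,0,0,0]],
])

```text
clock: 34.57
position: [0.5278, 0.1246, 0.1137]
ee_rot: [0.014, 0.458, -0.03, 0.888]
ft_force: [-0.2, -0.3, -0.1]
grip_width: 0.749
```

```bash
python3 - <<'E'
from h import *
goto([.5275,.125,.112])
im=manip.camera('top');b=(220,160,310,240);cr=im[b[1]:b[3],b[0]:b[2]]; cv2.imwrite('pics/w5.png',cv2.resize(cr[:,:,::-1],None,fx=7,fy=7,interpolation=cv2.INTER_CUBIC))
E
```

```text
t 34.57 pos [0.5278 0.1246 0.1137] x [ 0.578 -0.04  -0.815] y [ 0.066  0.998 -0.002] units [ 0.05  0.01 -0.05] F [-0.2 -0.3 -0.1] g 0.749 q [ 0.62  0.38 -1.15  2.22  1.39  0.62 -0.05]
```

View pics/w5.png

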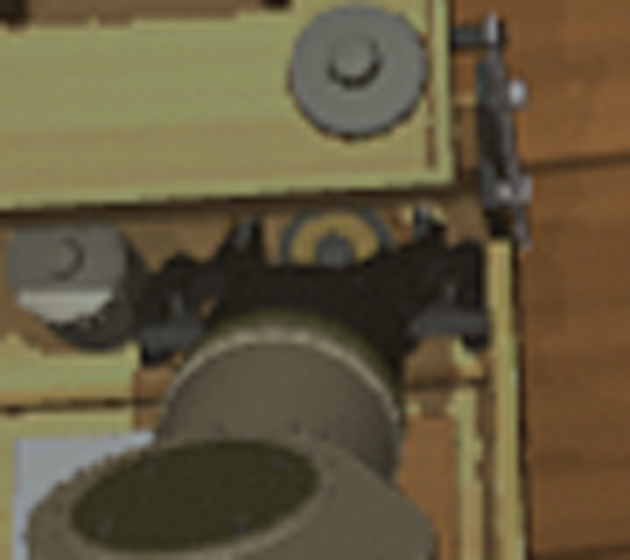

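Call:
arm_command([
  [[0.25,-0.2,0,0,0],[0.25,-0.4,0,0,0],[0.25,-0.6,0,0,0],[0.25,-0.6,0,0,0],[0.25,-0.6,0,0,0],[0.25,-0.6,0,0,0],[0.25,-0.6,0,0,0]],
])

```text
clock: 35.2
position: [0.4803, 0.1267, 0.1759]
ee_rot: [0.012, 0.463, -0.031, 0.886]
ft_force: [-0.2, -0.3, -1.8]
grip_width: 0.744
```

```bash
python3 - <<'E'
from h import *
goto([.47,.125,.3])
im=manip.camera('top');b=(170,110,330,270);cr=im[b[1]:b[3],b[0]:b[2]]; cv2.imwrite('pics/w6.png',cv2.resize(cr[:,:,::-1],None,fx=3.7,fy=3.7,interpolation=cv2.INTER_CUBIC))
print([(d['pixel'],d['confidence'],atz('top',d['pixel'],.052)) for d in manip.pinpoint('banded_mid','top')])
E
```

```text
t 35.2 pos [0.4803 0.1267 0.1759] x [ 0.57  -0.043 -0.821] y [ 0.066  0.998 -0.007] units [-4.31 -0.13  2.5 ] F [-0.2 -0.3 -1.8] g 0.744 q [ 0.93 -0.05 -1.39  2.27  0.63  0.43  0.51]
[([198.0, 267.8], 0.7, array([0.55275962, 0.12540829, 0.052     ]))]
```

View pics/w6.png

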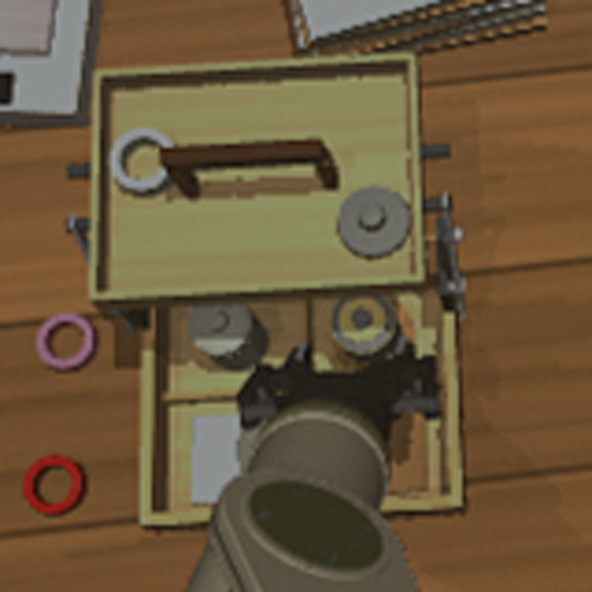

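Call:
arm_command([
  [[0.25,-0.6,0,0.2,0],[0.25,-0.8,0,0.42,0],[0.25,-0.8,0,0.42,0],[0.25,-0.8,0,0.42,0],[0.25,-0.8,0,0.42,0],[0.25,-0.8,0,0.42,0],[0.25,-0.8,0,0.42,0],[0.25,-0.8,0,0.42,0],[0.25,-0.8,0,0.42,0],[0.25,0,0,0,7],[0.25,0,0,0,7],[0.25,0,0,0,7]],
])

```text
clock: 36.3
position: [0.456, 0.1279, 0.3615]
ee_rot: [0.173, 0.452, -0.12, 0.867]
ft_force: [-0.6, -0.5, -0.7]
grip_width: 0.751
```

Call:
arm_command([
  [[0.25,0,0,0,7],[0.25,0,0,0,7],[0.25,0,0,0,7],[0.25,0,0,0,7],[0.25,0,0,0,7],[0.25,0,0,0,7],[0.25,0,0,0,7],[0.25,0,0,0,7],[0.25,0,0,0,7],[0.25,0,0,0,0]],
])

```text
clock: 37.13
position: [0.4559, 0.1276, 0.3612]
ee_rot: [0.601, 0.323, -0.338, 0.648]
ft_force: [-0.6, 0.5, 0.2]
grip_width: 0.752
```

```bash
python3 - <<'E'
from h import *
goto([.6-.034,.175,.2895+.049]);o=obs();print(R.from_quat(o['ee_rot']).as_matrix().round(3))
for c in ('scene',):
    im=manip.camera(c);cv2.imwrite(f'pics/t1_{c}.png',im[:,:,::-1])
E
```

```text
t 37.13 pos [0.4559 0.1276 0.3612] x [ 0.563 -0.051 -0.825] y [0.827 0.049 0.561] units [ 3.13  3.22 -1.9 ] F [-0.6  0.5  0.2] g 0.752 q [ 0.64 -0.49 -0.88  2.07 -0.22  0.82 -0.15]
[[ 0.563  0.827  0.012]
 [-0.051  0.049 -0.998]
 [-0.825  0.561  0.069]]
```

View pics/t1_scene.png

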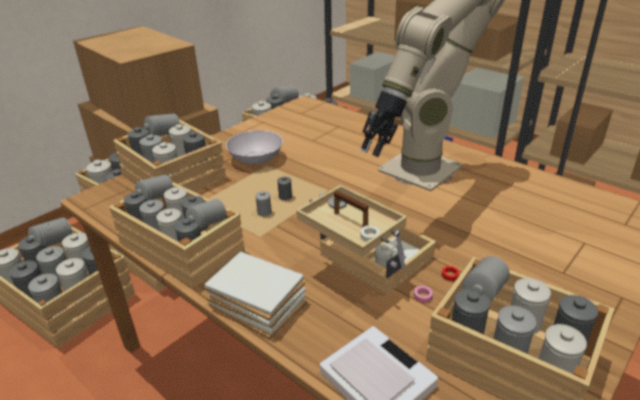

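Call:
arm_command([
  [[0.25,0,0,0,7],[0.25,0,0,0,0]],
])

```text
clock: 37.35
position: [0.4559, 0.1283, 0.3618]
ee_rot: [0.639, 0.303, -0.356, 0.612]
ft_force: [-0.9, 0.3, 0.2]
grip_width: 0.749
```

```bash
python3 - <<'E'
from h import *
goto([.567,.178,.339]);o=obs();print(R.from_quat(o['ee_rot']).as_matrix().round(3))
E
```

```text
t 37.35 pos [0.4559 0.1283 0.3618] x [ 0.564 -0.049 -0.825] y [ 0.822 -0.069  0.566] units [ 3.16  3.   -2.35] F [-0.9  0.3  0.2] g 0.749 q [ 0.65 -0.49 -0.88  2.07 -0.22  0.82 -0.27]
[[ 0.564  0.822 -0.084]
 [-0.049 -0.069 -0.996]
 [-0.825  0.566  0.001]]
```

Call:
arm_command([
  [[0.25,0.3,0.5,-0.4,0],[0.25,0.6,0.6,-0.5,0],[0.25,0.6,0.6,-0.5,0],[0.25,0.6,0.6,-0.5,0],[0.25,0.6,0.5,-0.45,0],[0.25,0.46,0.2,0,0],[0.25,0,0,0,0]],
])

```text
clock: 37.93
position: [0.5559, 0.1691, 0.3379]
ee_rot: [0.634, 0.307, -0.36, 0.612]
ft_force: [0.1, -0.8, -0.5]
grip_width: 0.752
```

```bash
python3 - <<'E'
from h import *
goto([.6006,.1748,.2896])
for c,b in (('scene',(280,130,440,270)),('top',(170,100,330,230))):
    im=manip.camera(c);cr=im[b[1]:b[3],b[0]:b[2]]; cv2.imwrite(f'pics/t2_{c}.png',cv2.resize(cr[:,:,::-1],None,fx=4,fy=4,interpolation=cv2.INTER_CUBIC))
E
```

```text
t 37.93 pos [0.5559 0.1691 0.3379] x [ 0.551 -0.052 -0.833] y [ 0.83  -0.062  0.554] units [ 2.58  0.4  -0.39] F [ 0.1 -0.8 -0.5] g 0.752 q [ 0.99 -0.02 -1.46  1.87  0.39  0.8  -0.76]
```

View pics/t2_scene.png

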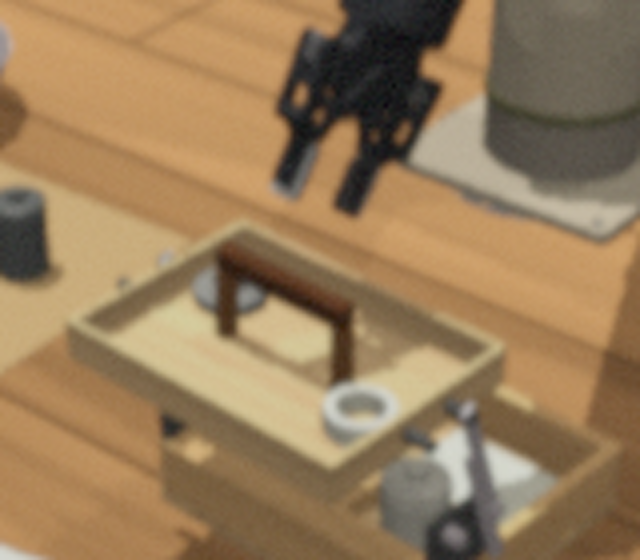

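View pics/t2_top.png

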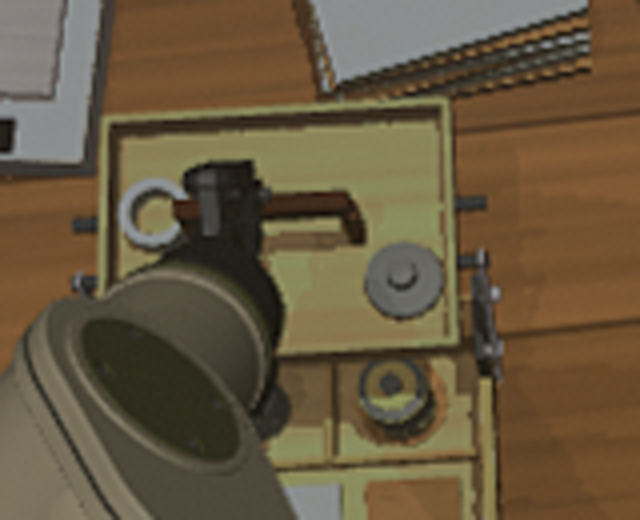

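Call:
arm_command([
  [[0.25,0.3,0.15,-0.1,0],[0.25,0.4,0.15,-0.1,0],[0.25,0.4,0.1,-0.1,0],[0.25,0.4,0,-0.1,0],[0.25,0.4,0,0,0],[0.25,0.4,0,0,0],[0.25,0,0,0,0]],
])

```text
clock: 38.62
position: [0.5936, 0.1791, 0.2962]
ee_rot: [0.632, 0.307, -0.361, 0.613]
ft_force: [-0.4, -1.0, -0.1]
grip_width: 0.748
```

```bash
python3 - <<'E'
from h import *
print('bar',atz('top',(151.3,236.3),.254))
goto([.601,.1748,.290])
for c,b in (('scene',(280,130,440,270)),):
    im=manip.camera(c);cr=im[b[1]:b[3],b[0]:b[2]]; cv2.imwrite(f'pics/t3_{c}.png',cv2.resize(cr[:,:,::-1],None,fx=4,fy=4,interpolation=cv2.INTER_CUBIC))
E
```

```text
bar [0.62898128 0.16872323 0.254     ]
t 38.62 pos [0.5936 0.1791 0.2962] x [ 0.552 -0.054 -0.832] y [ 0.83  -0.06   0.554] units [0.38 0.12 0.14] F [-0.4 -1.  -0.1] g 0.748 q [ 0.65  0.27 -1.28  1.84  0.82  0.88 -1.07]
```

View pics/t3_scene.png

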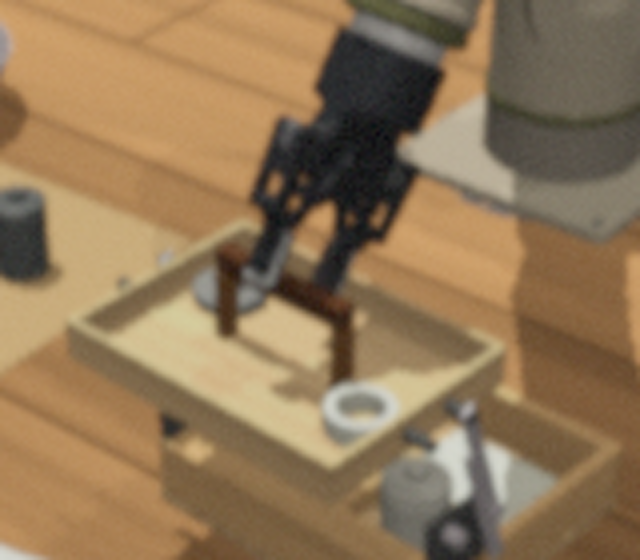

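Call:
arm_command([
  [[0.4,0.2,0.06,0,0],[0.6,0.15,0.04,0,0],[0.7,0,0,0,0],[1,0,0,0,0],[1,0,0,0,0],[1,0,0,0,0],[1,0,0,0,0],[1,0,0,0,0]],
], force=35)

```text
clock: 39.33
position: [0.6016, 0.1782, 0.2912]
ee_rot: [0.634, 0.306, -0.36, 0.612]
ft_force: [-1.1, -2.7, 4.8]
grip_width: 0.229
```

```bash
python3 - <<'E'
from h import *
goto([.601,.1748,.290])
for c,b in (('scene',(280,130,440,270)),):
    im=manip.camera(c);cr=im[b[1]:b[3],b[0]:b[2]]; cv2.imwrite(f'pics/t4_{c}.png',cv2.resize(cr[:,:,::-1],None,fx=4,fy=4,interpolation=cv2.INTER_CUBIC))
E
```

```text
t 39.33 pos [0.6016 0.1782 0.2912] x [ 0.553 -0.053 -0.831] y [ 0.829 -0.064  0.556] units [ 0.03 -0.04  0.14] F [-1.1 -2.7  4.8] g 0.229 q [ 0.63  0.29 -1.26  1.84  0.85  0.88 -1.09]
```

View pics/t4_scene.png

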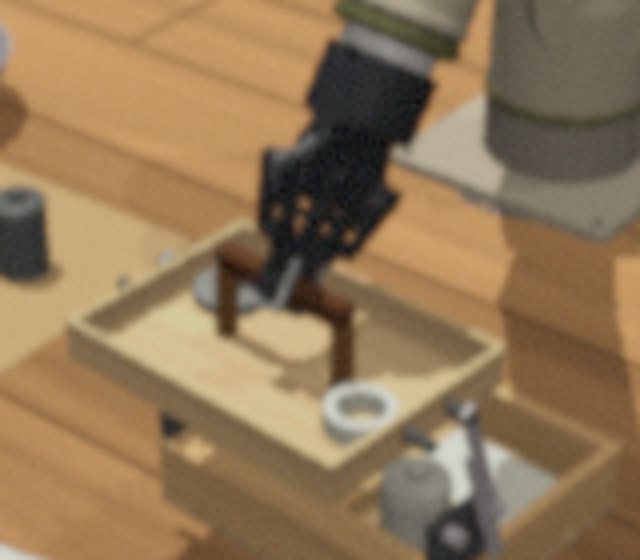

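```bash
python3 - <<'E'
from kin2 import *
from h import obs
o=obs();M=R.from_quat(o['ee_rot']).as_matrix();X,Y=M[:,0],M[:,1];q=np.array(o['joint_pos']);p0=o['position']
u=np.array([.998,-.062,0])
t0,_=fk2(q,P);print((t0-p0)*1000)
qs=np.linspace(1.745,0,37);a=.1*(np.sin(qs-1.396)+.985);b=.1*(np.cos(qs-1.396)-.174)
for i in range(0,37,6):
    T=t0+(a[i]-a[0])*u+[0,0,b[i]-b[0]]; r=ik(T,X,Y,q);q=r.x;t,rr=fk2(q,P);print(i,T.round(3),round(np.linalg.norm(t-T)*1000,1),q.round(2))
da=np.diff(a)/.025;db=np.diff(b)/.025
xu=X@u;yu=Y@u;zu=M[:,2]@u;print(xu,yu,zu)
print([[round(xu*i+X[2]*j,2),round(yu*i+Y[2]*j,2),round(zu*i+M[2,2]*j,2)] for i,j in zip(da,db)])
E
```

```text
[14.20387691 -3.20047376  5.63813556]
0 [0.616 0.175 0.297] 0.0 [ 0.73  0.29 -1.33  1.86  0.79  0.8  -1.02]
6 [0.587 0.177 0.303] 0.0 [ 0.9   0.19 -1.47  1.91  0.67  0.77 -0.96]
12 [0.559 0.179 0.3  ] 0.0 [ 0.78 -0.07 -1.24  1.98  0.3   0.67 -0.72]
18 [0.532 0.18  0.289] 0.0 [ 0.7  -0.17 -1.13  2.05  0.17  0.64 -0.65]
24 [0.509 0.182 0.271] 0.0 [ 0.65 -0.22 -1.09  2.11  0.12  0.61 -0.63]
30 [0.492 0.183 0.248] 0.0 [ 0.64 -0.24 -1.1   2.17  0.12  0.56 -0.66]
36 [0.483 0.183 0.22 ] 0.0 [ 0.68 -0.24 -1.17  2.22  0.15  0.5  -0.71]
0.5556132859822719 0.8310877451337965 -0.020857524503265654
[[np.float64(-0.15), np.float64(-0.12), np.float64(0.0)], [np.float64(-0.15), np.float64(-0.13), np.float64(0.0)], [np.float64(-0.14), np.float64(-0.13), np.float64(0.0)], [np.float64(-0.13), np.float64(-0.14), np.float64(0.0)], [np.float64(-0.13), np.float64(-0.15), np.float64(0.0)], [np.float64(-0.12), np.float64(-0.15), np.float64(0.0)], [np.float64(-0.11), np.float64(-0.16), np.float64(0.0)], [np.float64(-0.11), np.float64(-0.16), np.float64(0.0)], [np.float64(-0.1), np.float64(-0.17), np.float64(0
[... 830 characters left out ...]
0.19), np.float64(0.0)], [np.float64(0.05), np.float64(-0.19), np.float64(0.0)], [np.float64(0.06), np.float64(-0.19), np.float64(0.0)], [np.float64(0.07), np.float64(-0.18), np.float64(0.0)], [np.float64(0.07), np.float64(-0.18), np.float64(0.0)], [np.float64(0.08), np.float64(-0.18), np.float64(0.0)], [np.float64(0.09), np.float64(-0.17), np.float64(0.0)], [np.float64(0.1), np.float64(-0.17), np.float64(0.0)], [np.float64(0.11), np.float64(-0.16), np.float64(-0.0)], [np.float64(0.12), np.float64(-0.16), np.float64(-0.0)], [np.float64(0.12), np.float64(-0.15), np.float64(-0.0)], [np.float64(0.13), np.float64(-0.14), np.float64(-0.0)], [np.float64(0.14), np.float64(-0.14), np.float64(-0.0)]]
```

Call:
arm_command([
  [[1,-0.15,-0.12,0,0],[1,-0.15,-0.13,0,0],[1,-0.14,-0.13,0,0],[1,-0.13,-0.14,0,0],[1,-0.13,-0.15,0,0],[1,-0.12,-0.15,0,0]],
], force=50)

```text
clock: 39.88
position: [0.5731, 0.18, 0.2971]
ee_rot: [0.634, 0.305, -0.361, 0.612]
ft_force: [0.4, -4.4, 7.6]
grip_width: 0.217
```

```bash
cat > arc.py <<'E'
from h import *
import sys
o=obs();goto([.6,.17,.29])
u=np.array([.998,-.062,0]);p0=np.array([.6016,.1782,.2912]);d=o['position']-p0
du=d@u;dz=d[2]; lat=d@np.array([.062,.998,0])
a0=.1*(np.sin(.349)+.985);b0=.1*(np.cos(.349)-.174)
A=(a0+du)/.1-.985;B=(b0+dz)/.1+.174
print('q est',1.396+np.arctan2(A,B),'radius',np.hypot(A,B),'lat',lat)
E
python3 arc.py
```

```text
t 39.88 pos [0.5731 0.18   0.2971] x [ 0.554 -0.055 -0.831] y [ 0.828 -0.064  0.556] units [0.85 0.76 0.31] F [ 0.4 -4.4  7.6] g 0.217 q [ 0.72  0.2  -1.33  1.89  0.76  0.85 -1.06]
q est 1.452224190827419 radius 1.0001601017726078 lat 7.482808042090696e-05
```

Call:
arm_command([
  [[1,-0.11,-0.16,0,0],[1,-0.11,-0.16,0,0],[1,-0.1,-0.17,0,0],[1,-0.09,-0.17,0,0],[1,-0.08,-0.18,0,0],[1,-0.07,-0.18,0,0],[1,-0.06,-0.18,0,0],[1,-0.05,-0.19,0,0]],
])

```text
clock: 40.55
position: [0.5351, 0.1825, 0.2916]
ee_rot: [0.634, 0.305, -0.361, 0.612]
ft_force: [-6.5, -9.5, 17.0]
grip_width: 0.22
```

```bash
python3 arc.py
```

```text
t 40.55 pos [0.5351 0.1825 0.2916] x [ 0.553 -0.056 -0.831] y [ 0.829 -0.065  0.556] units [1.52 2.15 0.28] F [-6.5 -9.5 17. ] g 0.22 q [ 0.85  0.02 -1.4   1.97  0.54  0.76 -0.95]
q est 1.0650712037191319 radius 0.9978921710310625 lat 0.0001912547230113808
```

Call:
arm_command([
  [[1,-0.06,-0.18,0,0],[1,-0.05,-0.19,0,0],[1,-0.04,-0.19,0,0],[1,-0.03,-0.19,0,0],[1,-0.01,-0.19,0,0],[1,0,-0.19,0,0],[1,0.01,-0.19,0,0],[1,0.02,-0.19,0,0]],
])

```text
clock: 41.22
position: [0.4997, 0.1844, 0.271]
ee_rot: [0.633, 0.306, -0.363, 0.612]
ft_force: [2.6, -6.0, -7.7]
grip_width: 0.218
```

```bash
python3 arc.py
```

```text
t 41.22 pos [0.4997 0.1844 0.271 ] x [ 0.549 -0.057 -0.834] y [ 0.831 -0.065  0.552] units [1.6  3.79 0.24] F [ 2.6 -6.  -7.7] g 0.218 q [ 0.81 -0.15 -1.31  2.05  0.31  0.67 -0.82]
q est 0.6520733859719978 radius 1.00250085568419 lat -9.709789581187866e-05
```

Call:
arm_command([
  [[1,0.04,-0.19,0,0],[1,0.05,-0.19,0,0],[1,0.05,-0.19,0,0],[1,0.06,-0.19,0,0],[1,0.07,-0.18,0,0],[1,0.08,-0.18,0,0],[1,0.08,-0.18,0,0]],
])

```text
clock: 41.8
position: [0.479, 0.1856, 0.2441]
ee_rot: [0.633, 0.306, -0.363, 0.612]
ft_force: [10.9, -7.3, -9.2]
grip_width: 0.222
```

```bash
python3 arc.py
```

```text
t 41.8 pos [0.479  0.1856 0.2441] x [ 0.55  -0.057 -0.833] y [ 0.831 -0.065  0.552] units [1.17 5.08 0.23] F [10.9 -7.3 -9.2] g 0.222 q [ 0.79 -0.19 -1.32  2.12  0.3   0.61 -0.86]
q est 0.3116849777723072 radius 1.0024371118735251 lat -0.00019705769781679075
```

Call:
arm_command([
  [[1,0.11,-0.16,0,0],[1,0.12,-0.15,0,0],[1,0.13,-0.15,0,0],[1,0.13,-0.14,0,0],[1,0.14,-0.13,0,0],[1,0.14,-0.13,0,0],[1,0,0,0,0]],
])

```text
clock: 42.38
position: [0.47, 0.1863, 0.2148]
ee_rot: [0.632, 0.307, -0.365, 0.612]
ft_force: [-22.0, -8.2, 8.5]
grip_width: 0.217
```

```bash
python3 arc.py
```

```text
t 42.38 pos [0.47   0.1863 0.2148] x [ 0.546 -0.059 -0.836] y [ 0.833 -0.064  0.549] units [0.36 6.03 0.25] F [-22.   -8.2   8.5] g 0.217 q [ 0.87 -0.14 -1.43  2.17  0.42  0.58 -0.98]
q est 0.0030591379297644217 radius 0.9922149246799651 lat -4.895223404691726e-05
```

Call:
arm_command([
  [[1,0.02,-0.02,0,0],[0.8,0,0,0,0],[0.7,0,0,0,0],[0.5,0,0,0,0],[0.4,0,0,0,0],[0.4,0,0,0,0],[0.4,0,0,0,0]],
])

```text
clock: 42.97
position: [0.4731, 0.1886, 0.2178]
ee_rot: [0.634, 0.306, -0.36, 0.612]
ft_force: [0.2, -0.4, -0.4]
grip_width: 0.598
```

```bash
python3 arc.py; python3 - <<'E'
from h import *
for c,b in (('scene',(290,130,450,280)),):
    im=manip.camera(c);cr=im[b[1]:b[3],b[0]:b[2]]; cv2.imwrite(f'pics/t5_{c}.png',cv2.resize(cr[:,:,::-1],None,fx=4,fy=4,interpolation=cv2.INTER_CUBIC))
E
```

```text
t 42.97 pos [0.4731 0.1886 0.2178] x [ 0.553 -0.053 -0.831] y [ 0.829 -0.064  0.556] units [0.45 5.86 0.35] F [ 0.2 -0.4 -0.4] g 0.598 q [ 0.87 -0.14 -1.43  2.16  0.43  0.57 -0.99]
q est 0.03932128899859588 radius 0.9689286228979842 lat 0.0023749261029855973
```

View pics/t5_scene.png

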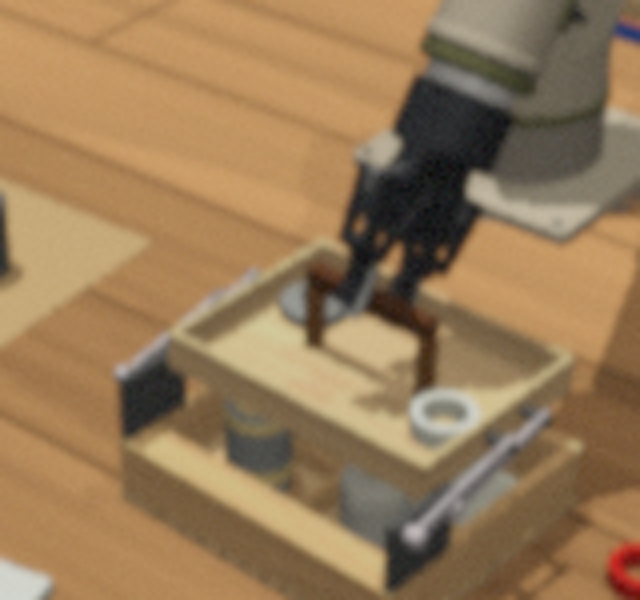

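Call:
arm_command([
  [[0.4,-0.2,0,0,0],[0.4,-0.4,0,0,0],[0.4,-0.5,0,0,0],[0.4,-0.5,0,0,0],[0.4,-0.5,0,0,0],[0.4,-0.6,0,0,0],[0.4,-0.6,0,0,0],[0.4,0,0,0,0]],
])

```text
clock: 43.68
position: [0.4273, 0.194, 0.2887]
ee_rot: [0.635, 0.306, -0.359, 0.613]
ft_force: [0.4, 0.3, -0.3]
grip_width: 0.598
```

```bash
python3 - <<'E'
from h import *
goto([.45,.18,.35])
S={}
for c,b in (('scene',(290,130,450,280)),('top',(170,140,330,280))):
    im=manip.camera(c);cr=im[b[1]:b[3],b[0]:b[2]]; cv2.imwrite(f'pics/t6_{c}.png',cv2.resize(cr[:,:,::-1],None,fx=4,fy=4,interpolation=cv2.INTER_CUBIC))
    for q in ['disc_mid','banded_mid','tray_handle','packed_mid','stone_lid_mid','tape_mid']: print(c,q,[(np.round(d['pixel'],1).tolist(),round(d['confidence'],2)) for d in manip.pinpoint(q,c)[:3]])
E
```

```text
t 43.68 pos [0.4273 0.194  0.2887] x [ 0.556 -0.051 -0.83 ] y [ 0.827 -0.063  0.558] units [-1.5   2.16  0.5 ] F [ 0.4  0.3 -0.3] g 0.598 q [ 0.45 -0.38 -0.99  2.16  0.06  0.72 -0.71]
scene disc_mid [([249.3, 356.2], 0.37)]
scene banded_mid [([241.0, 351.4], 0.65)]
scene tray_handle [([207.0, 383.4], 0.73), ([253.5, 350.8], 0.28)]
scene packed_mid [([203.4, 369.3], 0.75), ([255.8, 384.0], 0.71)]
scene stone_lid_mid [([199.9, 365.4], 0.6)]
scene tape_mid [([235.0, 400.4], 0.75), ([275.6, 449.9], 0.64), ([296.1, 422.5], 0.5)]
top disc_mid []
top banded_mid []
top tray_handle [([205.7, 241.4], 0.69), ([178.9, 387.9], 0.6)]
top packed_mid [([218.8, 252.4], 0.33)]
top stone_lid_mid [([225.7, 276.1], 0.68)]
top tape_mid [([201.8, 185.5], 0.45), ([209.1, 216.2], 0.43), ([242.0, 183.5], 0.43)]
```

View pics/t6_scene.png

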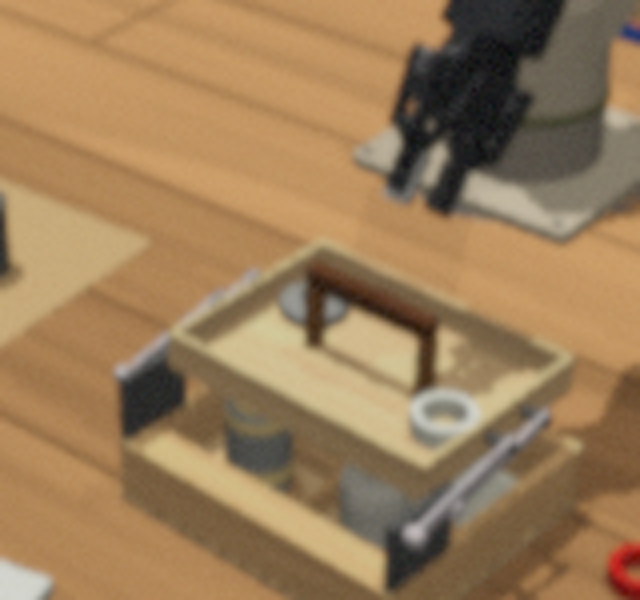

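View pics/t6_top.png

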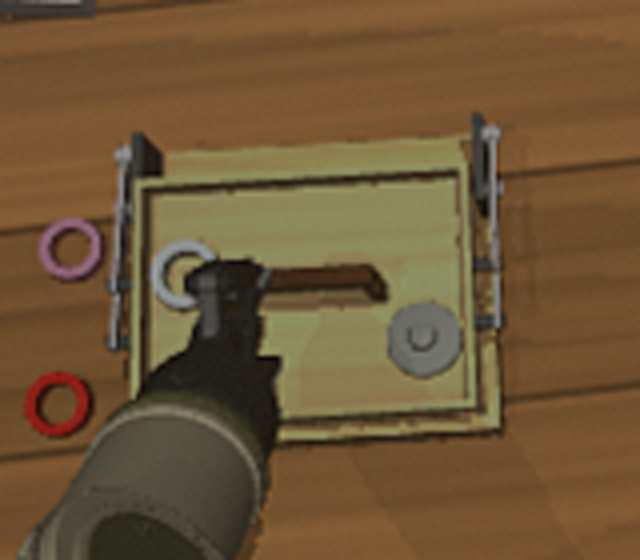

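```bash
python3 - <<'E'
from h import *
print('banded',atz('scene',(241,351.4),.052),'packed',atz('scene',(255.8,384),.048))
a=cv2.imread('pics/scene0.png',0).astype(np.float32);b=cv2.cvtColor(manip.camera('scene'),cv2.COLOR_RGB2GRAY).astype(np.float32)
def sh(r):
    y0,y1,x0,x1=r; t=a[y0:y1,x0:x1]; s=b[y0-6:y1+6,x0-6:x1+6]
    m=cv2.matchTemplate(s,t,cv2.TM_CCOEFF_NORMED);_,v,_,l=cv2.minMaxLoc(m)
    x,y=l; 
    sub=lambda p,q,r:(p-r)/(2*(p-2*q+r))
    dy=sub(m[y-1,x],m[y,x],m[y+1,x]);dx=sub(m[y,x-1],m[y,x],m[y,x+1]); return l[0]-6+dx,l[1]-6+dy,v
print('handle+tray',sh((195,235,370,402)),'tray edge',sh((215,250,335,400)),'crate',sh((245,290,322,390)))
E
```

```text
banded [0.56284301 0.12100678 0.052     ] packed [0.5538931  0.23001346 0.048     ]
handle+tray (np.float32(0.015307747), np.float32(0.028243324), 0.992027997970581) tray edge (np.float32(-0.085948154), np.float32(0.04596085), 0.9595532417297363) crate (np.float32(0.0015508342), np.float32(0.030576494), 0.9941099286079407)
```

```bash
python3 - <<'E'
from h import *
print('knob top',atz('top',(195.75,268),.092))
print('disc cx from top edges', atz('top',(100+410/4,170+(357+447)/8),.012))
im=cv2.imread('pics/open2_top.png') 
# disc front edge & canister projection
for c in ('top','scene'):
    print(c,'knob pred on disc centre',proj(c,[.5526,.1212,.092]),'base',proj(c,[.5526,.1212,.012]),'disc front',proj(c,[.5526-.035,.1234,.012]))
im=cv2.imread('pics/t2_top.png'); cv2.imwrite('pics/t2c.png',cv2.resize(im[330:490,320:490],None,fx=3.5,fy=3.5,interpolation=cv2.INTER_CUBIC))
im=manip.camera('scene')[:,:,::-1]; cv2.imwrite('pics/t7.png',cv2.resize(im[222:265,330:400],None,fx=9,fy=9,interpolation=cv2.INTER_CUBIC))
E
```

```text
knob top [0.54916461 0.11948436 0.092     ]
disc cx from top edges [0.54779827 0.12317401 0.012     ]
top knob pred on disc centre [194.65493643 267.30166457] base [200.90782367 271.01072751] disc front [212.13452838 271.25799676]
scene knob pred on disc centre [228.18410783 353.75685343] base [250.20568293 353.5726213 ] disc front [244.80962583 361.46787785]
```

View pics/t2c.png

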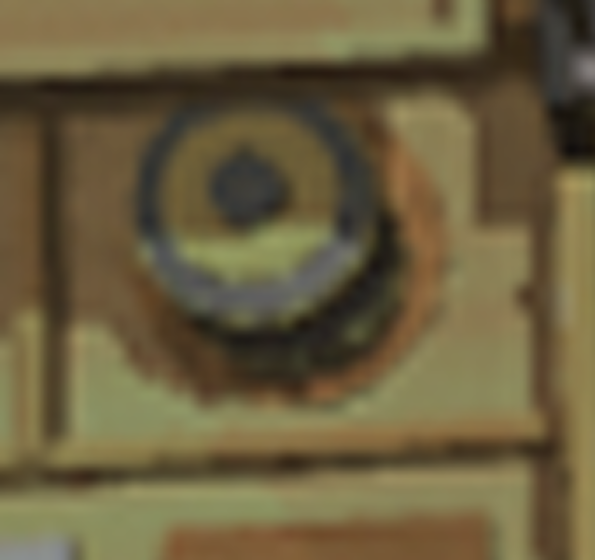

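View pics/t7.png

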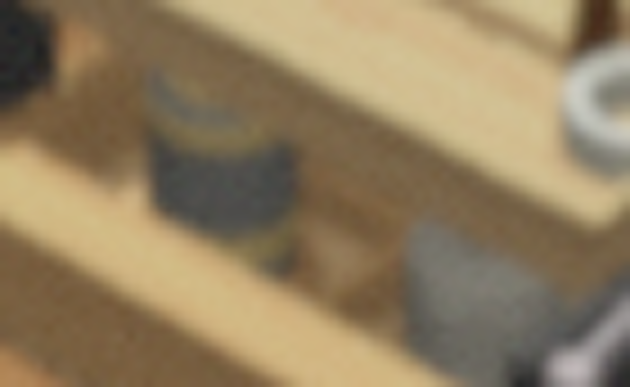

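```bash
python3 - <<'E'
from h import *
o=obs();print(o['clock'],o['ft_force'].round(2)); print(manip.hand_in())
E
```

```text
44.4833 [ 0.61  0.24 -0.02]
the job is handed in; nothing more can be done
None
```

The job is done and handed in at 44.5 s of the 72 s allowed; no verdict is reported.

**What I did:**
- I led the tray open by its handle and let go once it rested at the stop.
- The moves have no tilt command, so I tilted the tool about 38° by pushing it out past the end of its reach.
- With the tilted tool I picked up the banded canister. I set it down once, upright on the table beside the crate, to take a turned grip that the last joint could reach.
- I brought the canister in slantwise under the open tray and stood it on the cork disc. It touched down with about 25 N at the wrist before I let go.
- I then gripped the handle again and led the tray back down.

**Last checks:**
- **Tray:** its picture matches the starting picture to within 0.1 pixel, so it is fully home. The stone lid and tape lie in it.
- **Canister:** it stands upright. From above, with the tray still open, its centre measured about 4 mm from the disc's centre, and a rim of cork shows in front of it. A network reading after the tray was closed, with the canister partly hidden, put it about 10 mm off. That disagrees with the view from above, but both are inside the 16 mm limit.
- **Pale canister:** within about 2 mm of its starting reading.
- **Plain canisters:** they stood where they were in the last pictures that show them. I did not measure them again at the end.
- **Robot:** clear of everything, with a wrist force under 1 N.

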